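# Extend the drying rack and hang up the washed measuring cylinders

### The job

Pull the extendable drying rack out by its handle until its lock button clicks up through the tube; the rack must be locked before any cylinder goes on it. Then hang every washed measuring cylinder that lies on the draining mat upside down over a drying peg of its own, its rim standing fully down on the drip strip, and leave the things that stand around the rack where they are.

Things in the scene. Friction and masses are not known exactly. Their poses are not given: they have to be found in the camera images.
- rack: fixed half of an extendable bench drying rack, not movable: two aluminium square tubes 108 mm apart, 22 mm high, with a steel drip strip (top 16 mm high) and two upright light plastic pegs between them. 126 mm across (its x axis, robot on the -x side), 227 mm long (y axis); origin at its middle on the worktop, z up
- rack_slide (a joint): how far the pull-out half (two bars telescoping in the tubes, end bar with pull handle, strip with two pegs) is drawn out along the rack's +y axis, m: 0 fully in, 0.175 out against its stop. Stays where left; needs 3 to 8 N to slide until locked. When in, its row of pegs stands 45 mm in front of the fixed row, too close to load
- lock_button (a joint): height of the spring-loaded snap button on the front inner bar, m: 0 held down inside the tube, 0.006 popped up through the hole in the front tube. It springs up by itself within 1 mm of rack_slide = 0.175 and then locks the pull-out half in both directions
- button_top (a point): top of the snap button (domed brass pin 8 mm thick); hidden inside the front tube until it pops up, then 4 mm above the tube near its +y end, 54 mm in front of the rack's middle line
- handle (a point): middle of the pull handle: a round steel bar 12 mm thick, 78 mm long, along the rack's x axis, its axis 42 mm above the worktop and 30 mm off the outer face of the end bar; free all round between two posts at its ends. Axes parallel to the rack's
- peg_1 (a point): foot of drying peg 1, on the fixed half (back row): peg centre at the top face of the drip strip, 16 mm above the worktop; the light plastic peg rises 62 mm from here, 13 mm thick, rounded tip. Axes parallel to the rack's. With the rack out the pegs stand about 100 mm apart along it, peg 1 farthest from the handle, peg 4 nearest
- peg_2 (a point): foot of drying peg 2, on the fixed half (back row): peg centre at the top face of the drip strip, 16 mm above the worktop; the light plastic peg rises 62 mm from here, 13 mm thick, rounded tip. Axes parallel to the rack's. With the rack out the pegs stand about 100 mm apart along it, peg 1 farthest from the handle, peg 4 nearest
- peg_3 (a point): foot of drying peg 3, on the pull-out half (front row), moves with it: peg centre at the top face of the drip strip, 16 mm above the worktop; the light plastic peg rises 62 mm from here, 13 mm thick, rounded tip. Axes parallel to the rack's. With the rack out the pegs stand about 100 mm apart along it, peg 1 farthest from the handle, peg 4 nearest
- peg_4 (a point): foot of drying peg 4, on the pull-out half (front row), moves with it: peg centre at the top face of the drip strip, 16 mm above the worktop; the light plastic peg rises 62 mm from here, 13 mm thick, rounded tip. Axes parallel to the rack's. With the rack out the pegs stand about 100 mm apart along it, peg 1 farthest from the handle, peg 4 nearest
- cyl_1: washed white plastic measuring cylinder, 96 mm long, 35 g; origin at the centre of the foot's underside, x axis from foot to mouth. Foot square, 36 mm, 7 mm thick; body 30 mm outside, bore 25 mm, 89 mm deep. Starts lying nearly level on a side of its foot on the 3 mm thick grey draining mat in front of the rack, mouth to the left or right. 3 or 4 are present
- cyl_1_rim (a point): centre of the open mouth of cylinder 1, in the plane of its rim (96 mm from the underside of the foot)
- cyl_2: washed white plastic measuring cylinder, 96 mm long, 35 g; origin at the centre of the foot's underside, x axis from foot to mouth. Foot square, 36 mm, 7 mm thick; body 30 mm outside, bore 25 mm, 89 mm deep. Starts lying nearly level on a side of its foot on the 3 mm thick grey draining mat in front of the rack, mouth to the left or right. 3 or 4 are present
- cyl_2_rim (a point): centre of the open mouth of cylinder 2, in the plane of its rim (96 mm from the underside of the foot)
- cyl_3: washed white plastic measuring cylinder, 96 mm long, 35 g; origin at the centre of the foot's underside, x axis from foot to mouth. Foot square, 36 mm, 7 mm thick; body 30 mm outside, bore 25 mm, 89 mm deep. Starts lying nearly level on a side of its foot on the 3 mm thick grey draining mat in front of the rack, mouth to the left or right. 3 or 4 are present
- cyl_3_rim (a point): centre of the open mouth of cylinder 3, in the plane of its rim (96 mm from the underside of the foot)
- cyl_4: washed white plastic measuring cylinder, 96 mm long, 35 g; origin at the centre of the foot's underside, x axis from foot to mouth. Foot square, 36 mm, 7 mm thick; body 30 mm outside, bore 25 mm, 89 mm deep. Starts lying nearly level on a side of its foot on the 3 mm thick grey draining mat in front of the rack, mouth to the left or right. 3 or 4 are present
- cyl_4_rim (a point): centre of the open mouth of cylinder 4, in the plane of its rim (96 mm from the underside of the foot)
- vial_3: capped glass vial, 22 mm wide and 56 mm tall, standing behind or beside the rack: a bystander; origin at the centre of its underside
- loupe: black ring-shaped loupe, 37 mm wide and 18 mm tall, standing behind or beside the rack: a bystander; origin at the centre of its underside
- stereo_microscope: tall fixed stereo microscope to the robot's right of the mat (covers x 0.23 to 0.60 m, y -0.23 to -0.54 m, 400 mm tall); origin at its foot. The arm starts close beside it: draw back or rise before swinging across
- compound_microscope: fixed microscope to the left of the mat (covers x 0.28 to 0.60 m, y 0.38 to 0.58 m, 390 mm tall); origin at its foot: keep clear of it
Mind the look-alikes: they are no part of the job. Leave any red look-alike of the cyl_3 alone.

How it is judged (in metres and radians):
On the way, in this order (a step that is already met when the one before it is completed fails the run):
1. the rack is drawn fully out and its lock button has popped up (value of joint rack_slide above 0.17 m and value of joint lock_button above 0.0045 m), for 0.3 s.
2. every cylinder hangs upside down on a peg of its own (angle between each of cyl_1, cyl_2, cyl_3, cyl_4's own x axis and vertical above 3 rad and ((horizontal distance between cyl_1_rim and peg_1 below 0.012 m and z of cyl_1_rim in the frame of peg_1 below 0.006 m) or (horizontal distance between cyl_1_rim and peg_2 below 0.012 m and z of cyl_1_rim in the frame of peg_2 below 0.006 m) or (horizontal distance between cyl_1_rim and peg_3 below 0.012 m and z of cyl_1_rim in the frame of peg_3 below 0.006 m) or (horizontal distance between cyl_1_rim and peg_4 below 0.012 m and z of cyl_1_rim in the frame of peg_4 below 0.006 m)) and ((horizontal distance between cyl_2_rim and peg_1 below 0.012 m and z of cyl_2_rim in the frame of peg_1 below 0.006 m) or (horizontal distance between cyl_2_rim and peg_2 below 0.012 m and z of cyl_2_rim in the frame of peg_2 below 0.006 m) or (horizontal distance between cyl_2_rim and peg_3 below 0.012 m and z of cyl_2_rim in the frame of peg_3 below 0.006 m) or (horizontal distance between cyl_2_rim and peg_4 below 0.012 m and z of cyl_2_rim in the frame of peg_4 below 0.006 m)) and ((horizontal distance between cyl_3_rim and peg_1 below 0.012 m and z of cyl_3_rim in the frame of peg_1 below 0.006 m) or (horizontal distance between cyl_3_rim and peg_2 below 0.012 m and z of cyl_3_rim in the frame of peg_2 below 0.006 m) or (horizontal distance between cyl_3_rim and peg_3 below 0.012 m and z of cyl_3_rim in the frame of peg_3 below 0.006 m) or (horizontal distance between cyl_3_rim and peg_4 below 0.012 m and z of cyl_3_rim in the frame of peg_4 below 0.006 m)) and ((horizontal distance between cyl_4_rim and peg_1 below 0.012 m and z of cyl_4_rim in the frame of peg_1 below 0.006 m) or (horizontal distance between cyl_4_rim and peg_2 below 0.012 m and z of cyl_4_rim in the frame of peg_2 below 0.006 m) or (horizontal distance between cyl_4_rim and peg_3 below 0.012 m and z of cyl_4_rim in the frame of peg_3 below 0.006 m) or (horizontal distance between cyl_4_rim and peg_4 below 0.012 m and z of cyl_4_rim in the frame of peg_4 below 0.006 m))), for 0.3 s.
At the end, for the whole second after the job is handed in: The rack is drawn out (slide over 170 mm) with the lock button up (over 4.5 mm); every cylinder present stands mouth down over a peg of its own, its axis within 8 degrees of vertical, the rim's centre within 12 mm of the peg and less than 6 mm above the drip strip, at rest (all of step 1 and all of step 2 and linear speed of each of cyl_1, cyl_2, cyl_3, cyl_4 below 0.03 m/s); the robot touches nothing.
It fails at once if a cylinder is set over a peg while the rack is not locked out (value of joint rack_slide below 0.165 m and ((angle between cyl_1's own x axis and vertical above 2.8 rad and ((horizontal distance between cyl_1_rim and peg_1 below 0.015 m and z of cyl_1_rim in the frame of peg_1 below 0.05 m) or (horizontal distance between cyl_1_rim and peg_2 below 0.015 m and z of cyl_1_rim in the frame of peg_2 below 0.05 m) or (horizontal distance between cyl_1_rim and peg_3 below 0.015 m and z of cyl_1_rim in the frame of peg_3 below 0.05 m) or (horizontal distance between cyl_1_rim and peg_4 below 0.015 m and z of cyl_1_rim in the frame of peg_4 below 0.05 m))) or (angle between cyl_2's own x axis and vertical above 2.8 rad and ((horizontal distance between cyl_2_rim and peg_1 below 0.015 m and z of cyl_2_rim in the frame of peg_1 below 0.05 m) or (horizontal distance between cyl_2_rim and peg_2 below 0.015 m and z of cyl_2_rim in the frame of peg_2 below 0.05 m) or (horizontal distance between cyl_2_rim and peg_3 below 0.015 m and z of cyl_2_rim in the frame of peg_3 below 0.05 m) or (horizontal distance between cyl_2_rim and peg_4 below 0.015 m and z of cyl_2_rim in the frame of peg_4 below 0.05 m))) or (angle between cyl_3's own x axis and vertical above 2.8 rad and ((horizontal distance between cyl_3_rim and peg_1 below 0.015 m and z of cyl_3_rim in the frame of peg_1 below 0.05 m) or (horizontal distance between cyl_3_rim and peg_2 below 0.015 m and z of cyl_3_rim in the frame of peg_2 below 0.05 m) or (horizontal distance between cyl_3_rim and peg_3 below 0.015 m and z of cyl_3_rim in the frame of peg_3 below 0.05 m) or (horizontal distance between cyl_3_rim and peg_4 below 0.015 m and z of cyl_3_rim in the frame of peg_4 below 0.05 m))) or (angle between cyl_4's own x axis and vertical above 2.8 rad and ((horizontal distance between cyl_4_rim and peg_1 below 0.015 m and z of cyl_4_rim in the frame of peg_1 below 0.05 m) or (horizontal distance between cyl_4_rim and peg_2 below 0.015 m and z of cyl_4_rim in the frame of peg_2 below 0.05 m) or (horizontal distance between cyl_4_rim and peg_3 below 0.015 m and z of cyl_4_rim in the frame of peg_3 below 0.05 m) or (horizontal distance between cyl_4_rim and peg_4 below 0.015 m and z of cyl_4_rim in the frame of peg_4 below 0.05 m))))).
It fails at once if the vial or the loupe near the rack is moved by more than 30 mm (distance of any of vial_3, loupe from where it was at the start of the episode above 0.03 m).
Of cyl_1, cyl_2, cyl_3, cyl_4 only 3 to 4 are there at a start; the rules pass over those that are not, and their reading is None.
At some moment in a run one of cyl_1, cyl_2, cyl_3, cyl_4 may be knocked a few centimetres aside while the robot is not near it.
Once in a run the grip may slacken for a moment while it holds something.
It also fails if it takes over 210 s, if anything falls off the work surface, if the arm or the gripper's body presses on something with over 40 N, if the wrist force passes 120 N, or if a joint passes its speed limit or range.

### The arm

A 6-joint arm with a two-finger parallel gripper is mounted at the origin on a cart in front of the work surface, level with it; the furniture and walls round the work are solid. World frame = base frame: x ahead of the robot, y to its left, z up, the work surface at z = 0. Lengths are in m, angles in degrees, forces in N, time in s.
With the tool pointing down it reaches from about 0.375 to 0.9 m from the base axis. Payload 3.1 kg.
Tool frame: the origin (TCP) lies at the very end of the fingers, on their centre line; the grasp point (between the pads) lies 19 mm behind it; z points along the fingers, y is the line along which they close (so a half turn about z gives the same grasp; the last joint's range is limited). The gripper opens to 87 mm and grips with 3 to 60 N. Pads are 19 mm wide; open, the fingers measure 117 mm over their backs; the gripper's body (75 mm by 190 mm) begins 51 mm behind the grasp point.
Start: joints at [60.934, 30.224, 82.088, -0, 67.689, -10.227], TCP at [0.202, 0.592, 0.223] pointing down, gripper open.
Joint ranges: [-176.69, 176.69], [-43.24, 126.21], [12.49, 139.97], [-82, 262], [0, 151.66], [-163.58, 163.58]. Speed limits (degrees/s): [159.86, 159.86, 180, 180, 180, 180].

### API

Orientations are given as a 3x3 rotation matrix whose columns are the frame's x, y, z axes.
In Python, from rig import bot gives the robot as it stands.
- The arm moves only by the tool move_arm, never from a script. Its argument "increments" is a list of rows, each an object with "xyz": the shift along the tool's x, y, z in mm, a list of three; "roll": the turn about the tool's z in rad; "grip": the opening in per cent of the stroke, from 0 (shut) to 100 (fully open). A call has 1 to 5 rows; each row shifts and turns the commanded pose from where the row before left it, along the tool's axes as they then stand; what a row does not reach is not made up. A row lasts 1/12 s, in which the tool goes at most 41.7 mm and 7.16 degrees, less where a joint would pass 70% of its speed; a pose out of reach is approached as far as the arm can. A call is refused whole if a number of a shift passes 41.7 or a number of a turn 0.125, either way. A call with a gripper value outside its range is refused whole. The fingers move at their own pace and stop on an object; the grip force is fixed at half the most. Time passes only in rows, so rows that do not move let the fingers close. It gives the time, the measured TCP pose, the force, the opening and the grip force at its end, in the units of the state.
- bot.read_state(): the state, without advancing time (a new reading comes with each control period).
- bot.capture(name): name is "side" or "top" or "wrist"; returns (picture, depth): 400x640x3 uint8, red, green, blue; 400x640 float32, m along the optical axis (not along the pixel's ray), 0 where there is no reading.
- bot.camera_model(name): a dict with "intrinsics" (3x3 intrinsics, pixels), "D" ([k1, k2, p1, p2, k3] as OpenCV has them; the pictures are not rectified), "rvec" (rotation vector, rad) and "tvec" (3), from world to camera coordinates, as OpenCV has them; the wrist camera has in their place "tool_from_camera" (4x4, takes a point from camera to tool coordinates, whose origin is the TCP and whose axes are the flange's). Camera axes: x right, y down, z forward; pixel columns grow to the right and rows downward; lengths in m; the calibration is good to about 2 mm. A picture is of the moment at which its call begins: read the wrist's pose just before it. camera_model takes no time and is no camera call.
- bot.hand_in(): hands the job in; it is judged then, once.
Trained networks look in the newest picture that a camera, given by its name, has taken for a name from the list of things; names that differ only in an ending like _2 or _b are one class to them, and where a whole thing is asked for, a point or a joint stands for the part that bears it (a point fixed in the world has none). Each returns a list of dicts, best first, with "conf" (0 to 1); they miss things now and then, are a little off and sometimes report something else, mostly with a low value. They report only what shows in the picture. A call takes as long as a camera call. They do not tell look-alikes from the thing itself.
- bot.spot_in(label, camera): "at" ([x, y, z] in m, in the coordinates of the camera as it stood for that picture, good to about 4 mm: the middle of the surface that is visible of it).
- bot.trace(label, camera): "mask" (400x640 bool, what is visible of it).
The state is a dict: "time_s": time; "joint_positions": joint angles; "qvel": joint speeds; "tau": joint torques, N m; "position": TCP position; "tcp_rot": TCP orientation; "force": force on the tool from outside, world axes, zero at the start; "moment": the same for the moment, N m; "opening": opening from 0.0 (shut) to 1.0 (fully open); "grasp_force": force on a finger pad.
Only numpy, scipy, OpenCV 4.12 (cv2) and the standard library are available. Lean on these libraries where they do the work, as an engineer would, in place of code of your own. Each camera call takes 0.05 s, during which the arm holds its last target. There are 200 camera calls.

## Working session

There is one attempt and no reset: what is moved stays moved. The work goes in short steps, Python scripts to look and compute and a tool call to move; the robot and the scene stay as the last step left them, time stands still between calls to the robot, and variables do not carry over. Pictures are saved under pics/ and viewed, at most 14 in all, crops included, and the job is handed in when it is done.

Besides the shell and the picture viewer there is one more tool, called after "Emit:" by a JSON object that holds its "api" and its "payload". move_arm: Moves the arm, as the interface text tells. Its arguments: {"type":"object","properties":{"increments":{"type":"array"}},"required":["increments"]}

```bash
ls; mkdir -p pics
cat > h.py <<'E'
import numpy as np,cv2
from rig import bot
def cam(n,st=None):
    m=bot.camera_model(n);K=np.array(m["intrinsics"],float);D=np.array(m["D"],float)
    if n=="wrist":
        st=st or bot.read_state();T=np.eye(4);T[:3,:3]=np.array(st["tcp_rot"]);T[:3,3]=st["position"]
        T=T@np.array(m["tool_from_camera"])
    else:
        R=cv2.Rodrigues(np.array(m["rvec"],float))[0];T=np.eye(4);T[:3,:3]=R.T;T[:3,3]=-R.T@np.array(m["tvec"],float).ravel()
    return K,D,T   # T world from camera
def shot(n,f=None):
    st=bot.read_state();c=cam(n,st);im,d=bot.capture(n)
    if f: cv2.imwrite("pics/"+f,cv2.cvtColor(im,cv2.COLOR_RGB2BGR))
    return im,d,c
def ray(c,uv):
    K,D,T=c;p=cv2.undistortPoints(np.array(uv,float).reshape(-1,1,2),K,D).reshape(-1,2)
    return np.c_[p,np.ones(len(p))]@T[:3,:3].T
def atz(c,uv,z):
    r=ray(c,uv);o=c[2][:3,3];return o+r*((np.asarray(z)-o[2])/r[:,2])[:,None]
def pts(c,d,mask=None):
    m=(d>0)&(mask if mask is not None else True);v,u=np.nonzero(m)
    return c[2][:3,3]+ray(c,np.c_[u,v])*d[v,u][:,None],np.c_[u,v]
def proj(c,P):
    K,D,T=c;R=T[:3,:3].T;return cv2.projectPoints(np.atleast_2d(P).astype(float),cv2.Rodrigues(R)[0],-R@T[:3,3],K,D)[0].reshape(-1,2)
E
python3 - <<'E'
from h import *
np.set_printoptions(precision=3,suppress=True)
for n in("top","side","wrist"):
    im,d,c=shot(n,n+"0.png");print(n,c[2].tolist() if n=="wrist" else c[2].round(3).tolist(),c[0][0,0])
    if n!="wrist":
        for l in("rack","cyl_1","handle","peg_1","vial_3","loupe"):
            for r in bot.spot_in(l,n):
                print(l,round(r["conf"],2),(c[2][:3,:3]@np.array(r["at"])+c[2][:3,3]).round(3))
s=bot.read_state();print(s["position"],s["tcp_rot"],s["opening"],s["time_s"])
E
```

```text
pics
top [[0.009, -0.997, 0.074, 0.472], [-1.0, -0.01, -0.016, -0.087], [0.017, -0.074, -0.997, 1.368], [0.0, 0.0, 0.0, 1.0]] 373.99963518888563
rack 0.59 [ 0.649 -0.067  0.019]
cyl_1 0.75 [ 0.554 -0.638  0.031]
cyl_1 0.67 [0.455 0.254 0.032]
cyl_1 0.56 [ 0.478 -0.042  0.033]
cyl_1 0.51 [ 0.476 -0.189  0.03 ]
cyl_1 0.49 [0.466 0.117 0.034]
handle 0.55 [ 0.647 -0.067  0.019]
handle 0.15 [0.452 0.253 0.032]
peg_1 0.96 [ 0.629 -0.028  0.017]
peg_1 0.94 [ 0.647 -0.064  0.019]
vial_3 0.58 [ 0.478 -0.042  0.033]
vial_3 0.48 [0.752 0.32  0.051]
loupe 0.66 [ 0.787 -0.085  0.004]
loupe 0.58 [0.451 0.255 0.029]
loupe 0.36 [ 0.648 -0.065  0.015]
side [[-0.987, -0.093, 0.13, 0.353], [-0.16, 0.593, -0.789, 1.227], [-0.004, -0.8, -0.6, 1.082], [0.0, 0.0, 0.0, 1.0]] 380.40568453153344
rack 0.69 [ 0.642 -0.051  0.017]
cyl_1 0.69 [ 0.478 -0.019  0.035]
cyl_1 0.6 [ 0.484 -0.17   0.031]
handle 0.8 [ 0.625 -0.018  0.019]
handle 0.74 [ 0.648 -0.051  0.02 ]
peg_1 0.93 [ 0.649 -0.049  0.023]
peg_1 0.88 [ 0.626 -0.014  0.019]
loupe 0.17 [ 0.648 -0.05   0.021]
wrist [[0.3230224195266807, 0.9187467447624522, 0.22707033155285716, 0.14087680870022698], [0.9463911158969391, -0.31374138400995594, -0.07687782327083756, 0.6123894412313503], [0.0006101102144878153, 0.23973060494628717, -0.9708392579709637, 0.38611902646220025], [0.0, 0.0, 0.0, 1.0]] 306.77328999151155
[0.202 0.592 0.223] [[-0.946  0.323  0.   ]
 [ 0.323  0.946  0.   ]
 [-0.     0.    -1.   ]] 0.9984100221197212 0.75
```

View pics/top0.png

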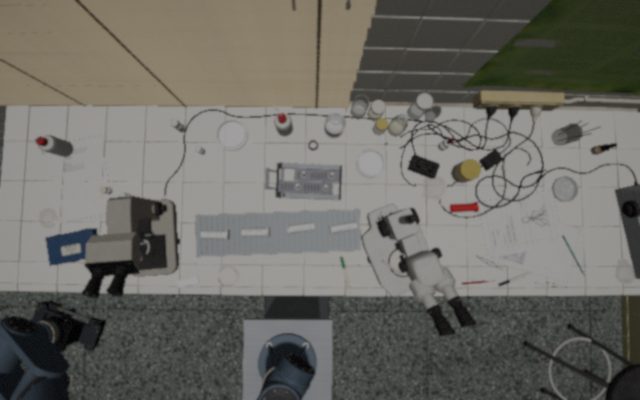

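View pics/side0.png

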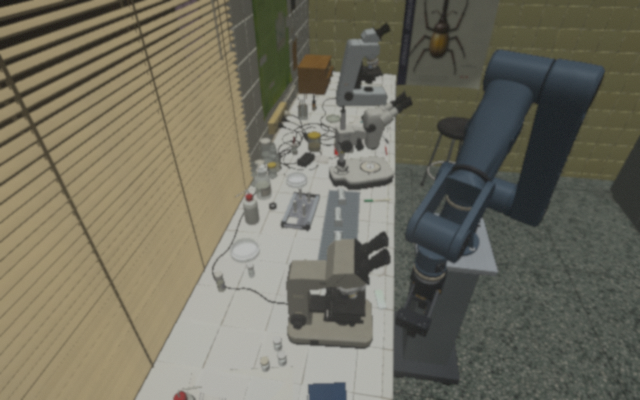

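Emit:
{"api": "move_arm", "payload": {"increments": [{"xyz": [0, -10, -41], "roll": 0, "grip": 100}, {"xyz": [0, -10, -41], "roll": 0, "grip": 100}, {"xyz": [0, -10, -41], "roll": 0, "grip": 100}, {"xyz": [0, -10, -41], "roll": 0, "grip": 100}, {"xyz": [0, -10, -41], "roll": 0, "grip": 100}]}}

```text
time_s: 1.17
position: [0.1854, 0.544, 0.4269]
tcp_rot: [[-0.946, 0.323, -0.0], [0.323, 0.946, -0.0], [0.0, -0.0, -1.0]]
force: [1.4, 0.1, -0.1]
opening: 0.998
grasp_force: 0.0
```

Emit:
{"api": "move_arm", "payload": {"increments": [{"xyz": [0, -30, -10], "roll": 0, "grip": 100}, {"xyz": [0, -30, 0], "roll": 0, "grip": 100}, {"xyz": [0, -30, 0], "roll": 0, "grip": 100}, {"xyz": [0, 0, 0], "roll": 0, "grip": 100}]}}

```text
time_s: 1.5
position: [0.1541, 0.4547, 0.4357]
tcp_rot: [[-0.946, 0.323, -0.001], [0.323, 0.946, -0.003], [0.0, -0.003, -1.0]]
force: [0.1, -0.7, -0.3]
opening: 0.998
grasp_force: 0.0
```

Emit:
{"api": "move_arm", "payload": {"increments": [{"xyz": [-31, -18, 0], "roll": 0, "grip": 100}, {"xyz": [-31, -18, 0], "roll": 0, "grip": 100}, {"xyz": [-31, -18, 0], "roll": 0, "grip": 100}, {"xyz": [-31, -18, 0], "roll": 0, "grip": 100}, {"xyz": [-31, -18, 0], "roll": 0, "grip": 100}]}}

```text
time_s: 1.92
position: [0.2753, 0.3234, 0.4351]
tcp_rot: [[-0.947, 0.322, 0.001], [0.322, 0.947, 0.001], [-0.001, 0.001, -1.0]]
force: [0.8, -0.9, -0.3]
opening: 1.001
grasp_force: 0.0
```

Emit:
{"api": "move_arm", "payload": {"increments": [{"xyz": [-31, -18, 0], "roll": 0, "grip": 100}, {"xyz": [-31, -18, 0], "roll": 0, "grip": 100}, {"xyz": [-31, -18, 0], "roll": 0, "grip": 100}, {"xyz": [-31, -18, 0], "roll": 0, "grip": 100}, {"xyz": [-31, -18, 0], "roll": 0, "grip": 100}]}}

```text
time_s: 2.33
position: [0.3933, 0.1877, 0.4352]
tcp_rot: [[-0.946, 0.323, 0.001], [0.323, 0.946, 0.0], [-0.001, 0.001, -1.0]]
force: [0.2, 0.6, 0.2]
opening: 1.003
grasp_force: 0.0
```

Emit:
{"api": "move_arm", "payload": {"increments": [{"xyz": [-31, -18, 0], "roll": 0, "grip": 100}, {"xyz": [-31, -18, 0], "roll": 0, "grip": 100}, {"xyz": [-31, -18, 0], "roll": 0, "grip": 100}, {"xyz": [-31, -18, 0], "roll": 0, "grip": 100}, {"xyz": [-31, -18, 0], "roll": 0, "grip": 100}]}}

```text
time_s: 2.75
position: [0.511, 0.0523, 0.435]
tcp_rot: [[-0.946, 0.323, 0.001], [0.323, 0.946, 0.0], [-0.0, 0.0, -1.0]]
force: [0.5, -0.4, 0.1]
opening: 0.999
grasp_force: 0.0
```

Emit:
{"api": "move_arm", "payload": {"increments": [{"xyz": [0, 0, 0], "roll": -0.11, "grip": 100}, {"xyz": [0, 0, 0], "roll": -0.11, "grip": 100}, {"xyz": [0, 0, 0], "roll": -0.11, "grip": 100}, {"xyz": [0, 0, 0], "roll": 0, "grip": 100}]}}

```text
time_s: 3.08
position: [0.5103, 0.0535, 0.4346]
tcp_rot: [[-1.0, -0.002, -0.0], [-0.002, 1.0, 0.0], [0.0, 0.0, -1.0]]
force: [-0.4, 0.5, -0.7]
opening: 0.998
grasp_force: 0.0
```

Run:
```python
from h import *
np.set_printoptions(precision=3,suppress=True)
im,d,c=shot("wrist","w1.png");print(c[2])
print(bot.read_state()["joint_positions"])
for l in("handle","peg_1","cyl_1"):
    for r in bot.spot_in(l,"wrist"): print(l,round(r["conf"],2),(c[2][:3,:3]@np.array(r["at"])+c[2][:3,3]).round(3))
```

```text
[[-0.002  0.971  0.24   0.446]
 [ 1.     0.002  0.001  0.053]
 [ 0.001  0.24  -0.971  0.598]
 [ 0.     0.     0.     1.   ]]
[ -6.484  10.629  79.052   0.004  90.331 -96.402]
handle 0.85 [ 0.628 -0.029  0.015]
peg_1 0.94 [ 0.627 -0.03   0.02 ]
peg_1 0.92 [ 0.629 -0.06   0.018]
peg_1 0.21 [0.469 0.118 0.034]
cyl_1 0.91 [0.465 0.119 0.039]
cyl_1 0.91 [0.458 0.259 0.032]
cyl_1 0.7 [ 0.482 -0.044  0.036]
cyl_1 0.7 [ 0.483 -0.191  0.036]
```

View pics/w1.png

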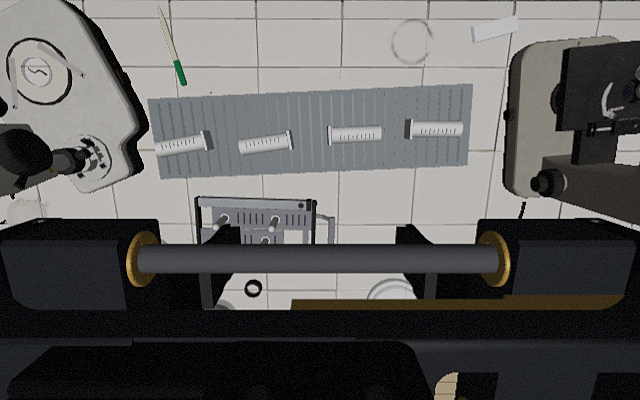

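Emit:
{"api": "move_arm", "payload": {"increments": [{"xyz": [-32, 7, 20], "roll": 0, "grip": 100}, {"xyz": [-32, 7, 20], "roll": 0, "grip": 100}, {"xyz": [-32, 7, 20], "roll": 0, "grip": 100}, {"xyz": [-32, 7, 20], "roll": 0, "grip": 100}, {"xyz": [0, 0, 0], "roll": 0, "grip": 100}]}}

```text
time_s: 3.7
position: [0.6406, 0.0831, 0.3469]
tcp_rot: [[-1.0, -0.001, -0.008], [-0.001, 1.0, 0.001], [0.008, 0.001, -1.0]]
force: [0.5, 0.0, -1.8]
opening: 0.994
grasp_force: 0.0
```

Run:
```python
from h import *
np.set_printoptions(precision=3,suppress=True)
im,d,c=shot("wrist","w2.png")
print(bot.read_state()["position"])
P,uv=pts(c,d);k=(P[:,2]>.035)&(P[:,2]<.055)&(P[:,1]>0.0)&(P[:,1]<.12)&(P[:,0]>.56);
H=P[k];print(len(H),H.min(0),H.max(0),np.median(H,0))
for y in np.arange(0.0,.12,.005):
    q=P[(abs(P[:,1]-y)<.0025)&(P[:,2]>.01)&(P[:,2]<.12)&(P[:,0]>.56)]
    if len(q): print(round(y,3),len(q),q[:,0].min(),q[:,0].max(),np.percentile(q[:,2],[10,50,95]))
```

```text
[0.638 0.083 0.349]
601 [0.617 0.    0.035] [0.851 0.086 0.055] [0.673 0.076 0.048]
0.0 237 0.5914417819649466 0.8394904420953124 [0.017 0.023 0.106]
0.005 257 0.5914220279411152 0.8381830389102756 [0.017 0.023 0.11 ]
0.01 263 0.5914541042822309 0.8375605833849522 [0.017 0.024 0.112]
0.015 269 0.5915297008591084 0.835821816803628 [0.017 0.024 0.113]
0.02 274 0.5916243342967574 0.8357946315526363 [0.017 0.024 0.113]
0.025 354 0.5917339497869633 0.8363639468706997 [0.011 0.022 0.113]
0.03 349 0.5928700856060901 0.836473120187855 [0.011 0.023 0.112]
0.035 328 0.591284788971279 0.8372022246415032 [0.016 0.025 0.111]
0.04 316 0.5913048217710846 0.8386803054675326 [0.018 0.024 0.108]
0.045 345 0.5929211367740101 0.837539552973033 [0.022 0.024 0.089]
0.05 201 0.5928817967263297 0.8481768956504072 [0.016 0.024 0.078]
0.055 36 0.620865816762883 0.8523147578975647 [0.02  0.022 0.05 ]
0.06 30 0.620733173163485 0.6904846660527133 [0.022 0.024 0.027]
0.065 29 0.6203830118510942 0.6910670971665525 [0.026 0.029 0.034]
0.07 32 0.6202193792394266 0.6917640762042501 [0.033 0.037 0.041]
0.075 141 0.6174403664925264 0.6946205675937542 [0.045 0.048 0.05 ]
0.08 152 0.61746720113291 0.694163269109669 [0.048 0.049 0.051]
0.085 101 0.6176587730543021 0.6944699939066866 [0.045 0.047 0.049]
```

View pics/w2.png

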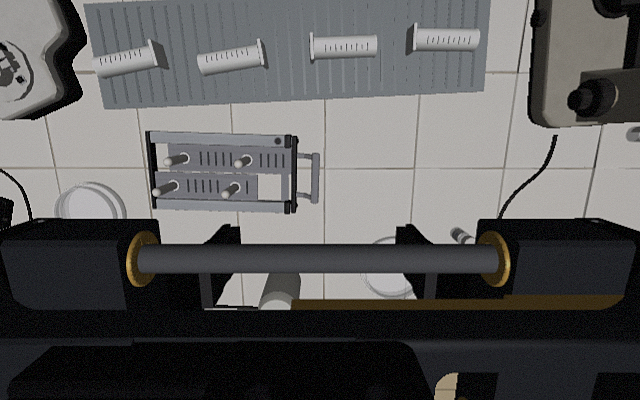

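Run:
```python
from h import *
np.set_printoptions(precision=4,suppress=True)
im,d,c=shot("wrist")
P,uv=pts(c,d)
k=(P[:,2]>.04)&(P[:,2]<.055)&(P[:,1]>.06)&(P[:,1]<.1)&(P[:,0]>.62)&(P[:,0]<.692);H=P[k]
print("bar y mid of extremes", [(x, np.percentile(H[abs(H[:,0]-x)<.006][:,1],[2,98]),H[abs(H[:,0]-x)<.006][:,2].max()) for x in(.63,.643,.656,.669,.682)])
# front tube outer edge
for y in(-.14,-.1,-.05,0,.03):
    q=P[(abs(P[:,1]-y)<.004)&(P[:,2]>.018)&(P[:,2]<.03)&(P[:,0]<.62)];print(y,q[:,0].min() if len(q) else None)
k=(P[:,2]>.055)&(P[:,2]<.09)&(P[:,0]>.58)&(P[:,0]<.72)&(P[:,1]<.1);H=P[k]
m=np.zeros(d.shape,np.uint8);m[uv[k][:,1],uv[k][:,0]]=1
n,l,s,ce=cv2.connectedComponentsWithStats(m)
for i in range(1,n):
    if s[i,4]>15:
        q=P[k][l[uv[k][:,1],uv[k][:,0]]==i];t=q[q[:,2]>q[:,2].max()-.006];print(s[i,4],q.mean(0),t.mean(0),q[:,2].max())
```

```text
bar y mid of extremes [(0.63, array([0.0743, 0.085 ]), np.float64(0.05099803255977653)), (0.643, array([0.0743, 0.085 ]), np.float64(0.05123457525249525)), (0.656, array([0.0742, 0.0835]), np.float64(0.05071349893103638)), (0.669, array([0.0726, 0.0835]), np.float64(0.05047832984915507)), (0.682, array([0.0713, 0.0835]), np.float64(0.05069864912351013))]
-0.14 0.5876707123723967
-0.1 0.5891666117432838
-0.05 0.46946316821313916
0 0.4597899022809266
0.03 0.5906171131282156
116 [ 0.6268 -0.1272  0.0715] [ 0.6273 -0.1288  0.0774] 0.08071403465631438
91 [ 0.6294 -0.0282  0.0733] [ 0.6301 -0.0295  0.0778] 0.08077790077810526
123 [ 0.6705 -0.1487  0.0705] [ 0.6712 -0.1505  0.0774] 0.08096118492579024
97 [ 0.6732 -0.0496  0.0722] [ 0.6741 -0.0511  0.0777] 0.08069142632322274
```

Emit:
{"api": "move_arm", "payload": {"increments": [{"xyz": [-4, -1, 40], "roll": 0, "grip": 27}, {"xyz": [-4, -1, 40], "roll": 0, "grip": 27}, {"xyz": [-4, -1, 40], "roll": 0, "grip": 27}, {"xyz": [-4, -1, 40], "roll": 0, "grip": 27}, {"xyz": [-2, 0, 40], "roll": 0, "grip": 27}]}}

```text
time_s: 4.22
position: [0.6563, 0.0778, 0.1566]
tcp_rot: [[-1.0, -0.0, 0.005], [-0.0, 1.0, -0.001], [-0.005, -0.001, -1.0]]
force: [0.5, -0.4, 0.6]
opening: 0.706
grasp_force: 0.0
```

Emit:
{"api": "move_arm", "payload": {"increments": [{"xyz": [0, 0, 20], "roll": 0, "grip": 27}, {"xyz": [0, 0, 0], "roll": 0, "grip": 27}]}}

```text
time_s: 4.38
position: [0.6517, 0.078, 0.1316]
tcp_rot: [[-1.0, -0.0, -0.009], [-0.0, 1.0, 0.0], [0.009, 0.0, -1.0]]
force: [-0.8, -0.5, 0.0]
opening: 0.555
grasp_force: 0.0
```

Emit:
{"api": "move_arm", "payload": {"increments": [{"xyz": [-2, 1, 0], "roll": 0, "grip": 27}, {"xyz": [0, 0, 0], "roll": 0, "grip": 27}, {"xyz": [0, 0, 20], "roll": 0, "grip": 27}, {"xyz": [0, 0, 20], "roll": 0, "grip": 27}, {"xyz": [0, 0, 0], "roll": 0, "grip": 27}]}}

```text
time_s: 4.8
position: [0.6571, 0.0792, 0.0951]
tcp_rot: [[-1.0, -0.001, -0.001], [-0.001, 1.0, -0.0], [0.001, -0.0, -1.0]]
force: [-0.6, -0.1, 0.1]
opening: 0.283
grasp_force: 0.0
```

Emit:
{"api": "move_arm", "payload": {"increments": [{"xyz": [0, 0, 20], "roll": 0, "grip": 27}, {"xyz": [0, 0, 0], "roll": 0, "grip": 27}]}}

```text
time_s: 4.97
position: [0.6574, 0.0791, 0.0754]
tcp_rot: [[-1.0, -0.001, -0.0], [-0.001, 1.0, -0.0], [0.0, -0.0, -1.0]]
force: [-1.1, -0.4, -0.9]
opening: 0.274
grasp_force: 0.0
```

Emit:
{"api": "move_arm", "payload": {"increments": [{"xyz": [0, 0, 16], "roll": 0, "grip": 27}, {"xyz": [0, 0, 16], "roll": 0, "grip": 27}, {"xyz": [0, 0, 16], "roll": 0, "grip": 27}, {"xyz": [0, 0, 0], "roll": 0, "grip": 0}, {"xyz": [0, 0, 0], "roll": 0, "grip": 0}]}}

```text
time_s: 5.38
position: [0.6583, 0.0791, 0.0285]
tcp_rot: [[-1.0, -0.001, 0.001], [-0.001, 1.0, -0.0], [-0.001, -0.0, -1.0]]
force: [-0.1, -0.2, 0.5]
opening: 0.188
grasp_force: 0.0
```

Emit:
{"api": "move_arm", "payload": {"increments": [{"xyz": [0, 0, 0], "roll": 0, "grip": 0}, {"xyz": [0, 0, 0], "roll": 0, "grip": 0}, {"xyz": [0, 0, 0], "roll": 0, "grip": 0}]}}

```text
time_s: 5.63
position: [0.659, 0.0789, 0.029]
tcp_rot: [[-1.0, -0.001, 0.003], [-0.001, 1.0, -0.0], [-0.003, -0.0, -1.0]]
force: [0.0, -1.0, 4.2]
opening: 0.127
grasp_force: 30.0
```

Emit:
{"api": "move_arm", "payload": {"increments": [{"xyz": [0, 10, 0], "roll": 0, "grip": 0}, {"xyz": [-1, 20, 0], "roll": 0, "grip": 0}, {"xyz": [0, 20, 0], "roll": 0, "grip": 0}, {"xyz": [-1, 20, 0], "roll": 0, "grip": 0}, {"xyz": [-1, 20, 0], "roll": 0, "grip": 0}]}}

```text
time_s: 6.05
position: [0.6617, 0.1672, 0.029]
tcp_rot: [[-1.0, -0.001, 0.002], [-0.001, 1.0, -0.004], [-0.002, -0.004, -1.0]]
force: [-1.2, -8.0, 5.7]
opening: 0.129
grasp_force: 30.0
```

Emit:
{"api": "move_arm", "payload": {"increments": [{"xyz": [-1, 20, 0], "roll": 0, "grip": 0}, {"xyz": [0, 20, 0], "roll": 0, "grip": 0}, {"xyz": [-1, 20, 0], "roll": 0, "grip": 0}, {"xyz": [-1, 16, 0], "roll": 0, "grip": 0}, {"xyz": [0, 6, 0], "roll": 0, "grip": 0}]}}

```text
time_s: 6.47
position: [0.6644, 0.2526, 0.029]
tcp_rot: [[-1.0, -0.003, 0.003], [-0.003, 1.0, -0.0], [-0.003, -0.0, -1.0]]
force: [-0.8, -3.4, 6.0]
opening: 0.128
grasp_force: 30.0
```

Emit:
{"api": "move_arm", "payload": {"increments": [{"xyz": [0, 4, 0], "roll": 0, "grip": 0}, {"xyz": [0, 3, 0], "roll": 0, "grip": 0}, {"xyz": [0, 0, 0], "roll": 0, "grip": 0}, {"xyz": [0, 0, 0], "roll": 0, "grip": 0}]}}

```text
time_s: 6.8
position: [0.6644, 0.2538, 0.029]
tcp_rot: [[-1.0, -0.002, 0.001], [-0.002, 1.0, -0.007], [-0.001, -0.007, -1.0]]
force: [-1.5, -11.2, 7.8]
opening: 0.127
grasp_force: 30.0
```

Emit:
{"api": "move_arm", "payload": {"increments": [{"xyz": [0, -4, 0], "roll": 0, "grip": 0}, {"xyz": [0, -6, 0], "roll": 0, "grip": 0}, {"xyz": [0, 0, 0], "roll": 0, "grip": 0}]}}

```text
time_s: 7.05
position: [0.6644, 0.2514, 0.029]
tcp_rot: [[-1.0, 0.002, 0.003], [0.002, 1.0, 0.007], [-0.003, 0.007, -1.0]]
force: [-1.0, 8.7, 4.2]
opening: 0.132
grasp_force: 30.0
```

Emit:
{"api": "move_arm", "payload": {"increments": [{"xyz": [0, 2, 0], "roll": 0, "grip": 25}, {"xyz": [0, 0, 0], "roll": 0, "grip": 25}, {"xyz": [0, 0, 0], "roll": 0, "grip": 25}, {"xyz": [0, 0, 0], "roll": 0, "grip": 25}, {"xyz": [0, 0, -20], "roll": 0, "grip": 25}]}}

```text
time_s: 7.47
position: [0.66, 0.2489, 0.0426]
tcp_rot: [[-1.0, -0.001, -0.009], [-0.001, 1.0, -0.002], [0.009, -0.002, -1.0]]
force: [-1.3, 0.1, -0.7]
opening: 0.243
grasp_force: 0.0
```

Emit:
{"api": "move_arm", "payload": {"increments": [{"xyz": [30, -10, -40], "roll": 0, "grip": 100}, {"xyz": [30, -20, -40], "roll": 0, "grip": 100}, {"xyz": [30, -20, -40], "roll": 0, "grip": 100}, {"xyz": [30, -10, -40], "roll": 0, "grip": 100}, {"xyz": [30, 0, -20], "roll": 0, "grip": 100}]}}

```text
time_s: 7.88
position: [0.5394, 0.2008, 0.1971]
tcp_rot: [[-1.0, 0.001, 0.005], [0.001, 1.0, -0.0], [-0.005, -0.0, -1.0]]
force: [1.8, 0.2, 0.3]
opening: 0.541
grasp_force: 0.0
```

Emit:
{"api": "move_arm", "payload": {"increments": [{"xyz": [0, 0, -20], "roll": 0, "grip": 100}, {"xyz": [0, 0, 0], "roll": 0, "grip": 100}, {"xyz": [0, 0, 0], "roll": 0, "grip": 100}]}}

```text
time_s: 8.13
position: [0.5391, 0.2025, 0.2155]
tcp_rot: [[-1.0, -0.001, 0.004], [-0.001, 1.0, 0.0], [-0.004, 0.0, -1.0]]
force: [0.9, 0.4, 0.9]
opening: 0.767
grasp_force: 0.0
```

Run:
```python
from h import *
np.set_printoptions(precision=4,suppress=True)
im,d,c=shot("wrist","w3.png");s=bot.read_state();print(s["position"],s["joint_positions"])
np.savez("w3.npz",im=im,d=d,K=c[0],D=c[1],T=c[2])
for r in bot.trace("cyl_1","wrist"):
    P,uv=pts(c,d,r["mask"]);print(round(r["conf"],2),len(P),P.mean(0),P.min(0),P.max(0))
for r in bot.spot_in("lock_button","wrist"): print("btn",r["conf"],c[2][:3,:3]@np.array(r["at"])+c[2][:3,3])
```

```text
[0.5386 0.2024 0.2141] [  9.4841  26.9433  89.9218  -0.0158  63.0755 -80.5634]
0.92 2847 [ 0.4813 -0.0344  0.0309] [ 0.4573 -0.1171  0.0029] [0.505  0.0081 0.0425]
0.83 670 [ 0.478  -0.1474  0.0186] [ 0.4587 -0.1525  0.0042] [ 0.494  -0.1434  0.0363]
0.66 2573 [0.4559 0.2627 0.0327] [0.4382 0.2156 0.0029] [0.473  0.3224 0.0423]
```

View pics/w3.png

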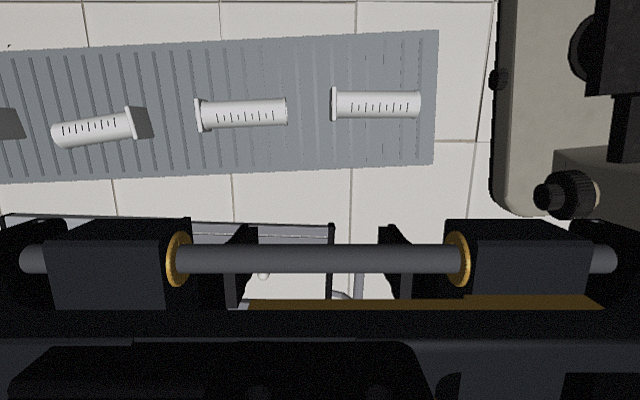

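Emit:
{"api": "move_arm", "payload": {"increments": [{"xyz": [-18, -32, -9], "roll": 0, "grip": 100}, {"xyz": [-18, -32, -9], "roll": 0, "grip": 100}, {"xyz": [-18, -32, -9], "roll": 0, "grip": 100}, {"xyz": [-18, -32, -9], "roll": 0, "grip": 100}, {"xyz": [0, 0, 0], "roll": 0, "grip": 100}]}}

```text
time_s: 8.7
position: [0.6156, 0.0683, 0.2502]
tcp_rot: [[-1.0, 0.004, 0.005], [0.004, 1.0, -0.004], [-0.005, -0.004, -1.0]]
force: [0.6, -0.0, 0.1]
opening: 0.997
grasp_force: 0.0
```

Run:
```python
from h import *
np.set_printoptions(precision=4,suppress=True)
im,d,c=shot("wrist");s=bot.read_state();print(s["position"],s["joint_positions"])
im=cv2.cvtColor(im,cv2.COLOR_RGB2BGR)
cv2.imwrite("pics/w4.png",cv2.resize(im[80:230],None,fx=1.25,fy=1.25,interpolation=cv2.INTER_CUBIC))
P,uv=pts(c,d)
k=(P[:,2]>.055)&(P[:,2]<.09)&(P[:,0]>.58)&(P[:,0]<.72)&(P[:,1]<.2);H=P[k]
m=np.zeros(d.shape,np.uint8);m[uv[k][:,1],uv[k][:,0]]=1
n,l,st,ce=cv2.connectedComponentsWithStats(m)
for i in range(1,n):
    if st[i,4]>15:
        q=P[k][l[uv[k][:,1],uv[k][:,0]]==i];t=q[q[:,2]>q[:,2].max()-.006];print(st[i,4],t.mean(0),q[:,2].max())
k=(P[:,0]>.59)&(P[:,0]<.612)&(P[:,1]>-.02)&(P[:,1]<.07)
for y in np.arange(0,.06,.003):
    q=P[k&(abs(P[:,1]-y)<.0015)];print(round(y,3),len(q),q[:,2].max() if len(q) else 0,end="; ")
for r in bot.spot_in("lock_button","wrist"): print("btn",r["conf"],c[2][:3,:3]@np.array(r["at"])+c[2][:3,3])
```

```text
[0.6129 0.0712 0.2492] [ -3.7163  27.982   81.6036  -0.0423  70.3583 -93.4861]
134 [0.632  0.0428 0.0779] 0.08108616174085836
153 [0.635  0.142  0.0775] 0.08046426517934957
86 [ 0.6718 -0.0525  0.0775] 0.08035228387360688
0.0 286 0.3469491816094312; 0.003 306 0.3585603311556115; 0.006 559 0.3652061880646915; 0.009 1063 0.3660043069752348; 0.012 977 0.365851160437381; 0.015 867 0.36586433302611054; 0.018 1103 0.37295670273089376; 0.021 3341 0.37304381565901384; 0.024 1246 0.3730837047666602; 0.027 1063 0.3730686672298876; 0.03 1048 0.37297318731678347; 0.033 1099 0.37302937630775224; 0.036 1062 0.3729918263147276; 0.039 1095 0.37297130543096435; 0.042 1075 0.373016413776962; 0.045 1111 0.3729077331043921; 0.048 1098 0.37298153786985216; 0.051 783 0.3726614036792676; 0.054 530 0.3720371295103321; 0.057 532 0.3721828083115303;
```

View pics/w4.png

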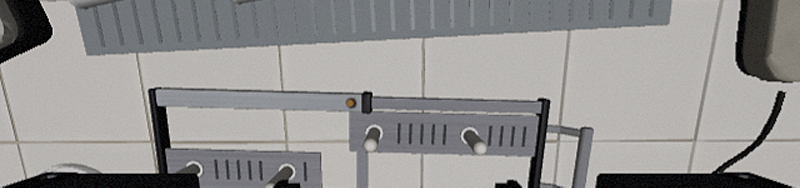

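```bash
cat >> h.py <<'E'
def cyls(im,d,c,lo=.40,hi=.55):
    """white bodies lying on the mat: centre line, tilt, ends"""
    P,uv=pts(c,d);out=[]
    k=(P[:,2]>.022)&(P[:,2]<.05)&(P[:,0]>lo)&(P[:,0]<hi)&(P[:,1]>-.26)&(P[:,1]<.36)
    m=np.zeros(d.shape,np.uint8);m[uv[k][:,1],uv[k][:,0]]=1
    n,l,s,ce=cv2.connectedComponentsWithStats(m)
    lab=l[uv[k][:,1],uv[k][:,0]]
    for i in range(1,n):
        if s[i,4]<300: continue
        q=P[k][lab==i];t=q[:,:2];rect=cv2.minAreaRect((t*1000).astype(np.float32))
        top=q[q[:,2]>q[:,2].max()-.006]
        # body axis by fit x=a*y+b of strip mid-lines
        ys=np.arange(t[:,1].min()+.003,t[:,1].max()-.003,.004);L=[]
        for y in ys:
            w=q[abs(q[:,1]-y)<.002]
            if len(w)>3: L.append((y,(w[:,0].min()+w[:,0].max())/2,np.ptp(w[:,0]),w[:,2].max()))
        L=np.array(L);b=L[L[:,2]<.0335] if (L[:,2]<.0335).sum()>5 else L
        f=np.polyfit(b[:,0],b[:,1],1)
        e0,e1=L[:4,3].mean(),L[-4:,3].mean();foot="-y" if e0>e1 else "+y"
        out.append(dict(y0=t[:,1].min(),y1=t[:,1].max(),yaw=np.degrees(np.arctan(f[0])),x=lambda y,f=f:np.polyval(f,y),foot=foot,e=(e0,e1),n=len(q)))
    return out
def show(cs):
    for o in cs: print("y %.4f..%.4f x at ends %.4f %.4f yaw %.1f foot %s tops %.4f %.4f n%d"%(o["y0"],o["y1"],o["x"](o["y0"]),o["x"](o["y1"]),o["yaw"],o["foot"],*o["e"],o["n"]))
E
python3 - <<'E'
from h import *
z=np.load("w3.npz");show(cyls(z["im"],z["d"],(z["K"],z["D"],z["T"])))
E
```

```text
y 0.2160..0.3125 x at ends 0.4556 0.4552 yaw -0.2 foot -y tops 0.0400 0.0364 n2536
y 0.0708..0.1677 x at ends 0.4676 0.4626 yaw -2.9 foot -y tops 0.0405 0.0360 n2529
y -0.0918..0.0078 x at ends 0.4904 0.4734 yaw -9.7 foot +y tops 0.0357 0.0401 n2555
```

Emit:
{"api": "move_arm", "payload": {"increments": [{"xyz": [33, -25, 0], "roll": 0, "grip": 100}, {"xyz": [33, -25, 0], "roll": 0, "grip": 100}, {"xyz": [33, -25, 0], "roll": 0, "grip": 100}, {"xyz": [34, -25, 0], "roll": 0, "grip": 100}, {"xyz": [0, 0, 12], "roll": 0.117, "grip": 100}]}}

```text
time_s: 9.22
position: [0.4711, -0.0258, 0.2378]
tcp_rot: [[-0.993, 0.118, -0.007], [0.118, 0.993, -0.0], [0.007, -0.001, -1.0]]
force: [0.2, -0.0, 0.2]
opening: 1.001
grasp_force: 0.0
```

Emit:
{"api": "move_arm", "payload": {"increments": [{"xyz": [0, 0, 12], "roll": 0.117, "grip": 100}, {"xyz": [0, 0, 12], "roll": 0.117, "grip": 100}, {"xyz": [0, 0, 12], "roll": 0.117, "grip": 100}, {"xyz": [0, 0, 12], "roll": 0.117, "grip": 100}, {"xyz": [0, 0, 12], "roll": 0.117, "grip": 100}]}}

```text
time_s: 9.63
position: [0.4764, -0.0234, 0.1766]
tcp_rot: [[-0.762, 0.648, -0.003], [0.648, 0.762, 0.001], [0.003, -0.001, -1.0]]
force: [0.4, 0.4, 0.4]
opening: 0.999
grasp_force: 0.0
```

Emit:
{"api": "move_arm", "payload": {"increments": [{"xyz": [0, 0, 12], "roll": 0.117, "grip": 100}, {"xyz": [0, 0, 12], "roll": 0.117, "grip": 100}, {"xyz": [0, 0, 12], "roll": 0.117, "grip": 100}, {"xyz": [0, 0, 12], "roll": 0.117, "grip": 100}, {"xyz": [0, 0, 12], "roll": 0.117, "grip": 100}]}}

```text
time_s: 10.05
position: [0.4763, -0.0233, 0.1166]
tcp_rot: [[-0.277, 0.961, -0.003], [0.961, 0.277, 0.001], [0.002, -0.003, -1.0]]
force: [-0.1, -0.1, 0.5]
opening: 0.996
grasp_force: 0.0
```

Emit:
{"api": "move_arm", "payload": {"increments": [{"xyz": [0, 0, 0], "roll": 0.113, "grip": 100}, {"xyz": [0, 0, 0], "roll": 0, "grip": 100}, {"xyz": [0, 0, 0], "roll": 0, "grip": 100}]}}

```text
time_s: 10.3
position: [0.4768, -0.0239, 0.1174]
tcp_rot: [[-0.175, 0.984, -0.002], [0.984, 0.175, 0.001], [0.001, -0.002, -1.0]]
force: [-0.1, -0.2, 0.2]
opening: 0.998
grasp_force: 0.0
```

Run:
```python
from h import *
im,d,c=shot("wrist");s=bot.read_state();print(s["position"],s["joint_positions"]);R=np.array(s["tcp_rot"]);print("phi",np.degrees(np.arctan2(R[1,1],R[0,1])))
show(cyls(im,d,c))
```

```text
[ 0.47723232 -0.02415671  0.11777255] [-1.63340082e+01  2.89132326e+01  1.08522371e+02  9.23856171e-03
  4.26471343e+01 -2.64221674e+01]
phi 10.081385750998713
y 0.0699..0.1326 x at ends 0.4671 0.4640 yaw -2.8 foot -y tops 0.0402 0.0372 n3385
y -0.0634..0.0073 x at ends 0.4855 0.4730 yaw -10.0 foot +y tops 0.0360 0.0408 n2628
```

Emit:
{"api": "move_arm", "payload": {"increments": [{"xyz": [-5, 1.5, 30], "roll": 0, "grip": 100}, {"xyz": [0, 0, 30], "roll": 0, "grip": 100}, {"xyz": [0, 0, 30], "roll": 0, "grip": 100}, {"xyz": [0, 0, 15], "roll": 0, "grip": 100}, {"xyz": [0, 0, 6], "roll": 0, "grip": 100}]}}

```text
time_s: 10.77
position: [0.4788, -0.0291, 0.0052]
tcp_rot: [[-0.173, 0.985, -0.004], [0.985, 0.173, 0.001], [0.002, -0.003, -1.0]]
force: [-0.7, -0.2, 0.0]
opening: 0.998
grasp_force: 0.0
```

Emit:
{"api": "move_arm", "payload": {"increments": [{"xyz": [0, 0, 0], "roll": 0, "grip": 100}, {"xyz": [0, 0, 0], "roll": 0, "grip": 0}, {"xyz": [0, 0, 0], "roll": 0, "grip": 0}, {"xyz": [0, 0, 0], "roll": 0, "grip": 0}, {"xyz": [0, 0, 0], "roll": 0, "grip": 0}]}}

```text
time_s: 11.18
position: [0.4809, -0.0299, 0.0083]
tcp_rot: [[-0.171, 0.985, 0.002], [0.985, 0.171, -0.001], [-0.001, 0.002, -1.0]]
force: [-0.2, 0.5, -0.4]
opening: 0.779
grasp_force: 0.0
```

Emit:
{"api": "move_arm", "payload": {"increments": [{"xyz": [0, 0, 0], "roll": 0, "grip": 0}, {"xyz": [0, 0, 0], "roll": 0, "grip": 0}, {"xyz": [0, 0, 0], "roll": 0, "grip": 0}, {"xyz": [0, 0, 0], "roll": 0, "grip": 0}]}}

```text
time_s: 11.52
position: [0.4802, -0.0298, 0.0074]
tcp_rot: [[-0.171, 0.985, 0.0], [0.985, 0.171, -0.0], [-0.0, 0.0, -1.0]]
force: [0.4, 0.0, 0.4]
opening: 0.474
grasp_force: 0.0
```

Emit:
{"api": "move_arm", "payload": {"increments": [{"xyz": [0, 0, 2], "roll": 0, "grip": 0}, {"xyz": [0, 0, 0], "roll": 0, "grip": 0}, {"xyz": [0, 0, 0], "roll": 0, "grip": 0}, {"xyz": [0, 0, 0], "roll": 0, "grip": 0}, {"xyz": [0, 0, 0], "roll": 0, "grip": 0}]}}

```text
time_s: 11.93
position: [0.48, -0.0297, 0.0051]
tcp_rot: [[-0.171, 0.985, -0.0], [0.985, 0.171, 0.0], [0.0, -0.0, -1.0]]
force: [-0.6, -0.7, 0.1]
opening: 0.342
grasp_force: 30.0
```

Emit:
{"api": "move_arm", "payload": {"increments": [{"xyz": [0, 0, -20], "roll": 0, "grip": 0}, {"xyz": [0, 0, -30], "roll": 0, "grip": 0}, {"xyz": [0, 0, -30], "roll": 0, "grip": 0}, {"xyz": [0, 0, 0], "roll": 0, "grip": 0}]}}

```text
time_s: 12.27
position: [0.4829, -0.0304, 0.0893]
tcp_rot: [[-0.171, 0.985, 0.008], [0.985, 0.171, -0.002], [-0.004, 0.008, -1.0]]
force: [0.6, 0.2, -1.0]
opening: 0.346
grasp_force: 30.0
```

Run:
```python
from h import *
im,d,c=shot("wrist","w5.png");s=bot.read_state();print(s["position"],s["opening"])
```

```text
[ 0.48204503 -0.03025733  0.08754282] 0.34639580205556986
```

View pics/w5.png

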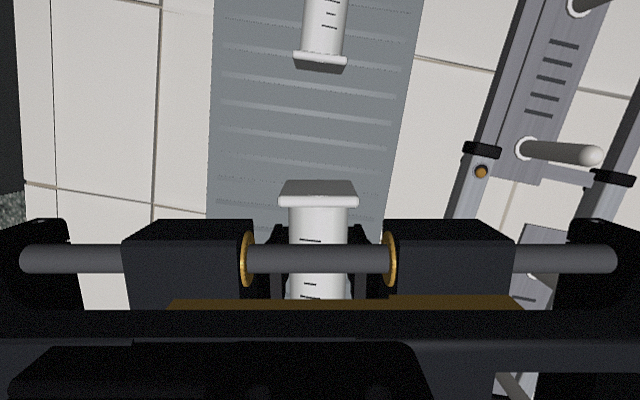

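Emit:
{"api": "move_arm", "payload": {"increments": [{"xyz": [29, 21.5, -8], "roll": 0, "grip": 0}, {"xyz": [29, 21.5, -8], "roll": 0, "grip": 0}, {"xyz": [29, 21.5, -8], "roll": 0, "grip": 0}, {"xyz": [29, 21.5, -8], "roll": 0, "grip": 0}, {"xyz": [29, 21.5, 0], "roll": 0, "grip": 0}]}}

```text
time_s: 12.73
position: [0.5618, 0.1331, 0.1173]
tcp_rot: [[-0.171, 0.985, 0.0], [0.985, 0.171, -0.0], [-0.0, 0.0, -1.0]]
force: [0.0, 0.2, 0.0]
opening: 0.341
grasp_force: 30.0
```

Emit:
{"api": "move_arm", "payload": {"increments": [{"xyz": [29, 21.5, 0], "roll": 0, "grip": 0}, {"xyz": [29, 21.5, 0], "roll": 0, "grip": 0}, {"xyz": [29, 21.5, 0], "roll": 0, "grip": 0}, {"xyz": [29, 21.5, 0], "roll": 0, "grip": 0}, {"xyz": [29, 21.5, 0], "roll": 0, "grip": 0}]}}

```text
time_s: 13.15
position: [0.6417, 0.2942, 0.115]
tcp_rot: [[-0.171, 0.985, -0.003], [0.985, 0.171, -0.001], [-0.0, -0.003, -1.0]]
force: [0.6, 0.1, -0.2]
opening: 0.344
grasp_force: 30.0
```

Emit:
{"api": "move_arm", "payload": {"increments": [{"xyz": [29, 21.5, 0], "roll": 0, "grip": 0}, {"xyz": [0, 0, 20], "roll": 0.1, "grip": 0}, {"xyz": [0, 0, 20], "roll": 0.1, "grip": 0}, {"xyz": [0, 0, 0], "roll": 0, "grip": 0}, {"xyz": [0, 0, 0], "roll": 0, "grip": 0}]}}

```text
time_s: 13.57
position: [0.6561, 0.3243, 0.0738]
tcp_rot: [[0.025, 1.0, -0.007], [1.0, -0.025, -0.002], [-0.002, -0.006, -1.0]]
force: [0.7, 1.0, 0.2]
opening: 0.341
grasp_force: 30.0
```

Emit:
{"api": "move_arm", "payload": {"increments": [{"xyz": [5, 5, 0], "roll": 0, "grip": 0}, {"xyz": [0, 0, 20], "roll": 0, "grip": 0}, {"xyz": [0, 0, 20], "roll": 0, "grip": 0}, {"xyz": [0, 0, 15], "roll": 0, "grip": 0}, {"xyz": [0, 0, 8], "roll": 0, "grip": 0}]}}

```text
time_s: 13.98
position: [0.6633, 0.3294, 0.0129]
tcp_rot: [[0.028, 1.0, -0.001], [1.0, -0.028, -0.0], [-0.0, -0.001, -1.0]]
force: [0.1, -0.0, -0.7]
opening: 0.34
grasp_force: 30.0
```

Emit:
{"api": "move_arm", "payload": {"increments": [{"xyz": [0, 0, 5], "roll": 0, "grip": 0}, {"xyz": [0, 0, 0], "roll": 0, "grip": 0}, {"xyz": [0, 0, 0], "roll": 0, "grip": 0}]}}

```text
time_s: 14.23
position: [0.6643, 0.33, 0.0098]
tcp_rot: [[0.028, 1.0, 0.001], [1.0, -0.028, 0.0], [0.0, 0.001, -1.0]]
force: [-0.9, -0.5, 0.6]
opening: 0.342
grasp_force: 30.0
```

Emit:
{"api": "move_arm", "payload": {"increments": [{"xyz": [0, 0, 6], "roll": 0, "grip": 0}, {"xyz": [0, 0, 0], "roll": 0, "grip": 0}, {"xyz": [-8, 0, 0], "roll": 0, "grip": 0}, {"xyz": [-8, 0, 0], "roll": 0, "grip": 0}, {"xyz": [0, 0, 0], "roll": 0, "grip": 0}]}}

```text
time_s: 14.65
position: [0.6633, 0.3117, 0.0034]
tcp_rot: [[0.029, 1.0, -0.0], [1.0, -0.029, -0.001], [-0.001, -0.0, -1.0]]
force: [-0.7, -0.0, -0.4]
opening: 0.342
grasp_force: 30.0
```

Emit:
{"api": "move_arm", "payload": {"increments": [{"xyz": [-7, -1, 0], "roll": 0, "grip": 0}, {"xyz": [-6, -1, 0], "roll": 0, "grip": 0}, {"xyz": [0, 0, 0], "roll": 0, "grip": 0}, {"xyz": [0, 0, -3], "roll": 0, "grip": 0}, {"xyz": [2, 0, -6], "roll": 0, "grip": 0}]}}

```text
time_s: 15.07
position: [0.6599, 0.302, 0.0113]
tcp_rot: [[0.029, 1.0, -0.003], [1.0, -0.029, -0.001], [-0.001, -0.003, -1.0]]
force: [0.5, -2.6, -5.1]
opening: 0.34
grasp_force: 30.0
```

Emit:
{"api": "move_arm", "payload": {"increments": [{"xyz": [2, 0, -6], "roll": 0, "grip": 0}, {"xyz": [0.5, 0, -6.5], "roll": 0, "grip": 0}, {"xyz": [0, 0, -6.5], "roll": 0, "grip": 0}, {"xyz": [0, 0, 0], "roll": 0, "grip": 0}]}}

```text
time_s: 15.4
position: [0.6611, 0.3064, 0.0326]
tcp_rot: [[0.028, 1.0, 0.001], [1.0, -0.028, 0.001], [0.001, 0.001, -1.0]]
force: [0.0, 1.1, -5.2]
opening: 0.341
grasp_force: 30.0
```

Emit:
{"api": "move_arm", "payload": {"increments": [{"xyz": [-2, 0, -6.5], "roll": 0, "grip": 0}, {"xyz": [-2, 0, -6], "roll": 0, "grip": 0}, {"xyz": [-3, 0, -6], "roll": 0, "grip": 0}, {"xyz": [-4, 0, -5.5], "roll": 0, "grip": 0}, {"xyz": [-4.5, 0, -5], "roll": 0, "grip": 0}]}}

```text
time_s: 15.82
position: [0.6599, 0.2914, 0.0591]
tcp_rot: [[0.029, 1.0, -0.001], [1.0, -0.029, 0.004], [0.004, -0.001, -1.0]]
force: [2.7, 7.7, -17.3]
opening: 0.339
grasp_force: 38.7
```

Emit:
{"api": "move_arm", "payload": {"increments": [{"xyz": [-5, 0, -5], "roll": 0, "grip": 0}, {"xyz": [-5, 0, -4], "roll": 0, "grip": 0}, {"xyz": [-5, 0, -3], "roll": 0, "grip": 0}, {"xyz": [0, 0, 0], "roll": 0, "grip": 0}]}}

```text
time_s: 16.15
position: [0.6585, 0.2779, 0.0708]
tcp_rot: [[0.031, 1.0, -0.003], [1.0, -0.031, 0.007], [0.007, -0.003, -1.0]]
force: [1.4, 10.6, -14.2]
opening: 0.336
grasp_force: 37.5
```

Run:
```python
from h import *
im,d,c=shot("wrist","w6.png");s=bot.read_state();print(s["position"],s["opening"],s["force"])
im,d,c=shot("side");cv2.imwrite("pics/s1.png",cv2.resize(cv2.cvtColor(im[130:280,220:400],cv2.COLOR_RGB2BGR),None,fx=4,fy=4,interpolation=cv2.INTER_CUBIC))
```

```text
[0.65851738 0.27792058 0.07072253] 0.3380037825728821 [  0.48457833  10.14949175 -13.75610058]
```

View pics/w6.png

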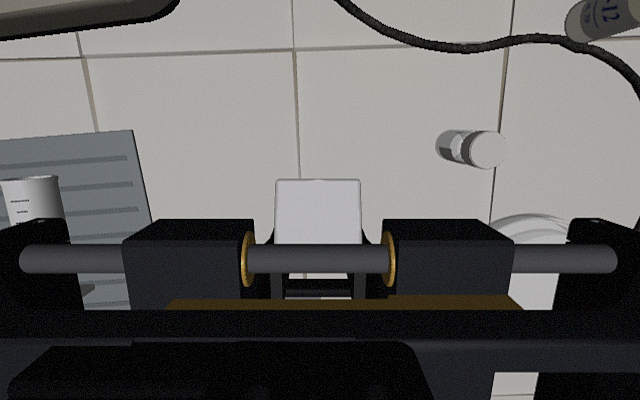

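Run:
```python
from h import *
np.set_printoptions(precision=4,suppress=True)
im,d,c=shot("wrist");s=bot.read_state();R=np.array(s["tcp_rot"]);t=np.array(s["position"])
m=np.zeros(d.shape,bool);m[186:238,282:354]=1
P,uv=pts(c,d,m);Q=(P-t)@R
print(Q.min(0),Q.max(0));q=Q-Q.mean(0);u,sv,v=np.linalg.svd(q,full_matrices=False);print("normal(tool)",v[2],sv,Q.mean(0))
m[:]=0;m[160:250,255:385]=1;P,uv=pts(c,d,m);Q=(P-t)@R;k=(Q[:,2]<-.02);print(Q[k].min(0),Q[k].max(0),k.sum())
# finger geometry: points on fingers
m[:]=0;m[225:300,240:400]=1;P,uv=pts(c,d,m);Q=(P-t)@R
for z in np.arange(-.13,.0,.01):
    k=abs(Q[:,2]-z)<.005
    if k.sum()>5: print(round(z,3),k.sum(),Q[k][:,:2].min(0),Q[k][:,:2].max(0))
```

```text
[ 0.0201 -0.014  -0.0489] [ 0.0402  0.0155 -0.0379]
normal(tool) [-0.3956 -0.0011  0.9184] [0.5179 0.376  0.0376] [ 0.0302  0.0007 -0.0433]
[ 0.0103 -0.0238 -0.0886] [ 0.0428  0.0254 -0.0202] 6571
-0.1 135 [ 0.0225 -0.0186] [0.0375 0.021 ]
-0.09 5475 [ 0.0165 -0.0201] [0.038  0.0225]
-0.08 805 [ 0.0101 -0.0209] [0.0379 0.0234]
-0.07 284 [ 0.0043 -0.0202] [0.0317 0.0215]
-0.06 306 [-0.0018 -0.0219] [0.0115 0.0231]
-0.05 2400 [-0.0071 -0.019 ] [0.0255 0.0203]
-0.04 160 [-0.0094 -0.0172] [0.0249 0.0188]
-0.03 100 [-0.0103 -0.0238] [0.0114 0.0254]
-0.02 53 [-0.0098 -0.0228] [0.0112 0.0243]
-0.01 9 [ 0.0105 -0.023 ] [0.011  0.0241]
```

View pics/s1.png

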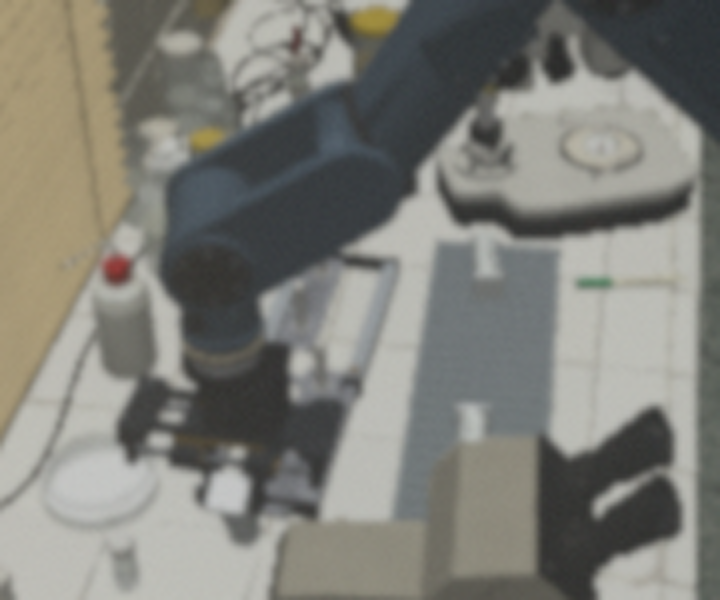

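Emit:
{"api": "move_arm", "payload": {"increments": [{"xyz": [3, 0, -5], "roll": 0, "grip": 0}, {"xyz": [0, 0, -30], "roll": 0, "grip": 0}, {"xyz": [0, 0, -35], "roll": 0, "grip": 0}, {"xyz": [0, 0, -35], "roll": 0, "grip": 0}, {"xyz": [-20, 2, -25], "roll": 0, "grip": 0}]}}

```text
time_s: 16.72
position: [0.6629, 0.2603, 0.2078]
tcp_rot: [[0.025, 1.0, 0.007], [1.0, -0.025, 0.002], [0.002, 0.007, -1.0]]
force: [1.1, -0.0, 0.1]
opening: 0.337
grasp_force: 30.5
```

Emit:
{"api": "move_arm", "payload": {"increments": [{"xyz": [-38, 2, 0], "roll": 0, "grip": 0}, {"xyz": [-38, 2, 0], "roll": 0, "grip": 0}, {"xyz": [-38, 2, 0], "roll": 0, "grip": 0}, {"xyz": [-38, 2, 0], "roll": 0, "grip": 0}, {"xyz": [-38, 2, 0], "roll": 0, "grip": 0}]}}

```text
time_s: 17.13
position: [0.6664, 0.0647, 0.2047]
tcp_rot: [[0.028, 1.0, 0.003], [1.0, -0.028, -0.002], [-0.002, 0.003, -1.0]]
force: [0.1, -0.6, -0.6]
opening: 0.335
grasp_force: 30.5
```

Emit:
{"api": "move_arm", "payload": {"increments": [{"xyz": [-38, 2, 0], "roll": 0, "grip": 0}, {"xyz": [-38, 2, 0], "roll": 0, "grip": 0}, {"xyz": [-38, 2, 0], "roll": 0, "grip": 0}, {"xyz": [-38, 2, 0], "roll": 0, "grip": 0}, {"xyz": [-38, 2, 0], "roll": 0, "grip": 0}]}}

```text
time_s: 17.55
position: [0.6707, -0.1259, 0.2046]
tcp_rot: [[0.028, 1.0, 0.002], [1.0, -0.028, -0.003], [-0.003, 0.002, -1.0]]
force: [-0.5, 0.7, 0.0]
opening: 0.339
grasp_force: 30.5
```

Emit:
{"api": "move_arm", "payload": {"increments": [{"xyz": [-15, 1, 0], "roll": 0, "grip": 0}, {"xyz": [0, 0, 0], "roll": 0, "grip": 0}, {"xyz": [0, 0, 0], "roll": 0, "grip": 0}]}}

```text
time_s: 17.8
position: [0.6713, -0.1391, 0.2036]
tcp_rot: [[0.03, 1.0, 0.001], [1.0, -0.03, -0.001], [-0.001, 0.001, -1.0]]
force: [-0.5, 0.9, -0.4]
opening: 0.336
grasp_force: 30.5
```

```bash
cat >> h.py <<'E'
def foot():
    """held cylinder: foot underside plane & centre in the tool frame, rim centre in world"""
    im,d,c=shot("wrist");s=bot.read_state();R=np.array(s["tcp_rot"]);t=np.array(s["position"])
    m=np.zeros(d.shape,bool);m[120:250,250:390]=1
    P,uv=pts(c,d,m);Q=(P-t)@R;g=im[uv[:,1],uv[:,0]].astype(int)
    k=(Q[:,2]<-.02)&(Q[:,2]>-.075)&(abs(Q[:,1])<.03)&(Q[:,0]>0)&(g.min(1)>110)
    q=Q[k];
    for _ in range(6):
        mu=q.mean(0);v=np.linalg.svd(q-mu,full_matrices=False)[2][2];v*=np.sign(v[2]);q=Q[k][abs((Q[k]-mu)@v)<.0015*(1 if _>1 else 3)]
    ax=v;pr=np.array([ax[2],0,-ax[0]]);pr/=np.linalg.norm(pr)
    far=np.percentile(q@pr,99.5);w=(np.percentile(q[:,1],[.5,99.5])).mean()
    O=mu+pr*(far-.018-mu@pr);O[1]=w
    rim=O+.096*ax
    print("n",len(q),"axis",ax.round(3),"tilt",np.degrees(np.arccos(ax[2])).round(1),"foot",O.round(4),"rim tool",rim.round(4),"rim world",(t+R@rim).round(4),"TCP",t.round(4),"phi",np.degrees(np.arctan2(R[1,1],R[0,1])).round(1),"j6",round(s["joint_positions"][5],1),"open",round(s["opening"],3))
E
python3 -c "
from h import *
foot()"
```

```text
n 5623 axis [-0.42  -0.004  0.908] tilt 24.8 foot [ 0.0255  0.001  -0.0448] rim tool [-0.0147  0.0005  0.0423] rim world [ 0.6714 -0.1522  0.161 ] TCP [ 0.6713 -0.1375  0.2033] phi -1.6 j6 -19.3 open 0.337
```

Emit:
{"api": "move_arm", "payload": {"increments": [{"xyz": [0, 0, 25], "roll": 0, "grip": 0}, {"xyz": [0, 0, 25], "roll": 0, "grip": 0}, {"xyz": [0, 0, 20], "roll": 0, "grip": 0}, {"xyz": [0, 0, 10], "roll": 0, "grip": 0}, {"xyz": [0, 0, 0], "roll": 0, "grip": 0}]}}

```text
time_s: 18.27
position: [0.6697, -0.135, 0.1197]
tcp_rot: [[0.026, 1.0, -0.006], [1.0, -0.026, 0.002], [0.002, -0.006, -1.0]]
force: [0.2, -0.5, 0.0]
opening: 0.333
grasp_force: 30.5
```

Emit:
{"api": "move_arm", "payload": {"increments": [{"xyz": [-1, 0, 7], "roll": 0, "grip": 0}, {"xyz": [-1, 0, 7], "roll": 0, "grip": 0}, {"xyz": [0, 0, 0], "roll": 0, "grip": 0}, {"xyz": [0, 0, 0], "roll": 0, "grip": 0}]}}

```text
time_s: 18.6
position: [0.6717, -0.1396, 0.1087]
tcp_rot: [[0.028, 1.0, 0.001], [1.0, -0.028, -0.0], [-0.0, 0.001, -1.0]]
force: [0.2, 0.3, 0.3]
opening: 0.334
grasp_force: 30.5
```

Emit:
{"api": "move_arm", "payload": {"increments": [{"xyz": [-1, 0, 6], "roll": 0, "grip": 0}, {"xyz": [-1, 0, 5], "roll": 0, "grip": 0}, {"xyz": [-1, 0, 5], "roll": 0, "grip": 0}, {"xyz": [0, 0, 0], "roll": 0, "grip": 0}, {"xyz": [0, 0, 0], "roll": 0, "grip": 0}]}}

```text
time_s: 19.02
position: [0.671, -0.1435, 0.0917]
tcp_rot: [[0.028, 1.0, -0.001], [1.0, -0.028, -0.001], [-0.001, -0.001, -1.0]]
force: [-0.4, -2.3, 1.0]
opening: 0.335
grasp_force: 30.0
```

Emit:
{"api": "move_arm", "payload": {"increments": [{"xyz": [-2, 0, 3], "roll": 0, "grip": 0}, {"xyz": [0, 0, 0], "roll": 0, "grip": 60}, {"xyz": [0, 0, 0], "roll": 0, "grip": 60}, {"xyz": [0, 0, 0], "roll": 0, "grip": 60}, {"xyz": [0, 0, 0], "roll": 0, "grip": 60}]}}

```text
time_s: 19.43
position: [0.6713, -0.1442, 0.0892]
tcp_rot: [[0.028, 1.0, -0.0], [1.0, -0.028, 0.0], [0.0, -0.0, -1.0]]
force: [-0.3, 0.2, -0.2]
opening: 0.544
grasp_force: 0.0
```

Emit:
{"api": "move_arm", "payload": {"increments": [{"xyz": [0, 0, 0], "roll": 0, "grip": 60}, {"xyz": [0, 0, -5], "roll": 0, "grip": 60}, {"xyz": [0, 0, -25], "roll": 0, "grip": 60}, {"xyz": [0, 0, -35], "roll": 0, "grip": 60}, {"xyz": [0, 0, -35], "roll": 0, "grip": 60}]}}

```text
time_s: 19.85
position: [0.6706, -0.144, 0.1895]
tcp_rot: [[0.028, 1.0, -0.003], [1.0, -0.028, 0.001], [0.001, -0.003, -1.0]]
force: [0.4, 0.4, 0.3]
opening: 0.6
grasp_force: 0.0
```

Emit:
{"api": "move_arm", "payload": {"increments": [{"xyz": [30, 0, -20], "roll": 0, "grip": 100}, {"xyz": [0, 0, 0], "roll": 0, "grip": 100}, {"xyz": [0, 0, 0], "roll": 0, "grip": 100}]}}

```text
time_s: 20.1
position: [0.6732, -0.1133, 0.2118]
tcp_rot: [[0.026, 1.0, 0.004], [1.0, -0.026, -0.001], [-0.001, 0.004, -1.0]]
force: [-0.2, -0.3, -0.7]
opening: 0.743
grasp_force: 0.0
```

Run:
```python
from h import *
np.set_printoptions(precision=4,suppress=True)
im,d,c=shot("top");P,uv=pts(c,d)
for n,(x,y) in dict(p1=(.671,-.151),p2=(.673,-.052),p3=(.632,.044),p4=(.635,.143)).items():
    q=P[(abs(P[:,0]-x)<.03)&(abs(P[:,1]-y)<.03)&(P[:,2]>.06)&(P[:,2]<.16)]
    print(n,len(q),q.mean(0) if len(q) else "",q.min(0) if len(q) else "",q.max(0) if len(q) else "")
cv2.imwrite("pics/t1.png",cv2.resize(cv2.cvtColor(im[110:260,190:400],cv2.COLOR_RGB2BGR),None,fx=3.5,fy=3.5,interpolation=cv2.INTER_CUBIC))
im,d,c=shot("wrist");print(bot.read_state()["position"]);P,uv=pts(c,d)
q=P[(abs(P[:,0]-.671)<.03)&(abs(P[:,1]+.151)<.03)&(P[:,2]>.06)&(P[:,2]<.16)];print(len(q),q.min(0),q.max(0)) if len(q) else 0
```

```text
p1 0   
p2 12 [ 0.6705 -0.0516  0.0738] [ 0.6649 -0.0556  0.0601] [ 0.6772 -0.0483  0.0814]
p3 14 [0.6286 0.0425 0.0729] [0.6239 0.0374 0.0602] [0.6341 0.0484 0.0821]
p4 14 [0.6316 0.1418 0.0728] [0.6264 0.1371 0.0629] [0.6367 0.1492 0.0804]
[ 0.6715 -0.1144  0.2086]
814 [ 0.6566 -0.1653  0.0638] [ 0.6918 -0.121   0.1416]
```

View pics/t1.png

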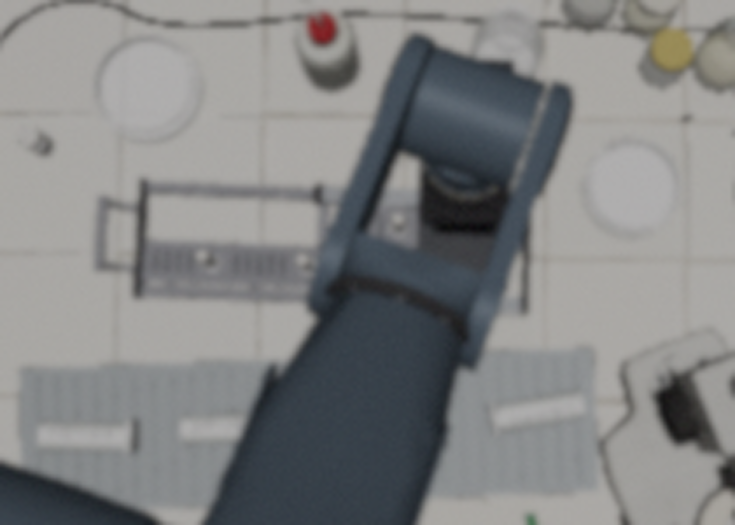

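Emit:
{"api": "move_arm", "payload": {"increments": [{"xyz": [35, 0, -10], "roll": 0, "grip": 100}, {"xyz": [35, 0, -10], "roll": 0, "grip": 100}, {"xyz": [0, 0, 0], "roll": 0, "grip": 100}, {"xyz": [0, 0, 0], "roll": 0, "grip": 100}]}}

```text
time_s: 20.53
position: [0.6737, -0.0434, 0.2281]
tcp_rot: [[0.026, 1.0, -0.002], [1.0, -0.026, -0.0], [-0.0, -0.002, -1.0]]
force: [-1.0, 0.6, -0.6]
opening: 0.994
grasp_force: 0.0
```

Run:
```python
from h import *
np.set_printoptions(precision=4,suppress=True)
im,d,c=shot("wrist","w7.png");print(bot.read_state()["position"]);P,uv=pts(c,d)
k=(abs(P[:,0]-.671)<.04)&(abs(P[:,1]+.151)<.05)&(P[:,2]>.06)&(P[:,2]<.16);q=P[k]
t=q[q[:,2]>q[:,2].max()-.012];print(len(q),q.min(0),q.max(0),t.mean(0),len(t));v=np.linalg.svd(t-t.mean(0))[2][2];print(v)
cv2.imwrite("pics/w7.png",cv2.cvtColor(im[0:240,120:520],cv2.COLOR_RGB2BGR))
```

```text
[ 0.6735 -0.0447  0.2278]
946 [ 0.6585 -0.1355  0.1297] [ 0.6942 -0.1133  0.1415] [ 0.6764 -0.124   0.1358] 946
[-0.0555 -0.4054 -0.9125]
```

View pics/w7.png

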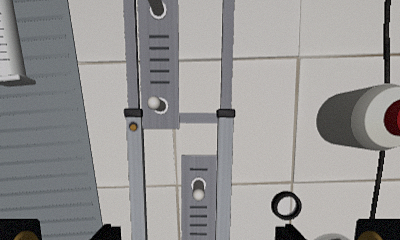

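Emit:
{"api": "move_arm", "payload": {"increments": [{"xyz": [-15, 0, 0], "roll": 0, "grip": 0}, {"xyz": [0, 0, 0], "roll": 0, "grip": 0}, {"xyz": [0, 0, 0], "roll": 0, "grip": 0}, {"xyz": [0, 0, 0], "roll": 0, "grip": 0}, {"xyz": [0, 0, 20], "roll": 0, "grip": 0}]}}

```text
time_s: 21.0
position: [0.6766, -0.0612, 0.2131]
tcp_rot: [[0.029, 1.0, 0.009], [1.0, -0.029, -0.002], [-0.002, 0.009, -1.0]]
force: [1.5, 1.8, 1.0]
opening: 0.707
grasp_force: 0.0
```

Emit:
{"api": "move_arm", "payload": {"increments": [{"xyz": [0, 0, 20], "roll": 0, "grip": 0}, {"xyz": [0, 0, 20], "roll": 0, "grip": 0}, {"xyz": [0, 0, 20], "roll": 0, "grip": 0}, {"xyz": [0, 0, 15], "roll": 0, "grip": 0}, {"xyz": [0, 0, 13], "roll": 0, "grip": 0}]}}

```text
time_s: 21.42
position: [0.6731, -0.0598, 0.1196]
tcp_rot: [[0.029, 1.0, -0.002], [1.0, -0.029, 0.001], [0.0, -0.002, -1.0]]
force: [0.7, 0.2, -0.5]
opening: 0.324
grasp_force: 0.0
```

Emit:
{"api": "move_arm", "payload": {"increments": [{"xyz": [0, 0, 0], "roll": 0, "grip": 0}, {"xyz": [-10, 0, 0], "roll": 0, "grip": 0}, {"xyz": [-10, 0, 0], "roll": 0, "grip": 0}, {"xyz": [-8, 0, 0], "roll": 0, "grip": 0}, {"xyz": [0, 0, 0], "roll": 0, "grip": 0}]}}

```text
time_s: 21.83
position: [0.674, -0.0906, 0.1227]
tcp_rot: [[0.03, 1.0, 0.003], [1.0, -0.03, -0.002], [-0.002, 0.003, -1.0]]
force: [-0.1, -0.6, -0.2]
opening: 0.017
grasp_force: 0.0
```

Emit:
{"api": "move_arm", "payload": {"increments": [{"xyz": [-6, 0, 4], "roll": 0, "grip": 0}, {"xyz": [-6, 0, 0], "roll": 0, "grip": 0}, {"xyz": [-6, 0, 0], "roll": 0, "grip": 0}, {"xyz": [-6, 0, 0], "roll": 0, "grip": 0}, {"xyz": [0, 0, 0], "roll": 0, "grip": 0}]}}

```text
time_s: 22.25
position: [0.6724, -0.1131, 0.1173]
tcp_rot: [[0.029, 1.0, 0.0], [1.0, -0.029, -0.001], [-0.001, 0.001, -1.0]]
force: [-0.2, -0.2, -0.1]
opening: 0.007
grasp_force: 0.0
```

Emit:
{"api": "move_arm", "payload": {"increments": [{"xyz": [-4, 0, 0], "roll": 0, "grip": 0}, {"xyz": [-4, 0, 0], "roll": 0, "grip": 0}, {"xyz": [0, 0, 0], "roll": 0, "grip": 0}]}}

```text
time_s: 22.5
position: [0.6721, -0.1203, 0.1172]
tcp_rot: [[0.028, 1.0, 0.0], [1.0, -0.028, -0.0], [-0.0, 0.0, -1.0]]
force: [-0.3, -0.4, 0.4]
opening: 0.007
grasp_force: 0.0
```

Emit:
{"api": "move_arm", "payload": {"increments": [{"xyz": [5, 0, -30], "roll": 0, "grip": 100}, {"xyz": [0, 0, -35], "roll": 0, "grip": 100}, {"xyz": [0, 0, -35], "roll": 0, "grip": 100}, {"xyz": [0, -37, 0], "roll": 0, "grip": 100}, {"xyz": [0, -37, 0], "roll": 0, "grip": 100}]}}

```text
time_s: 22.92
position: [0.6012, -0.1133, 0.2206]
tcp_rot: [[0.027, 1.0, 0.009], [1.0, -0.027, -0.004], [-0.003, 0.009, -1.0]]
force: [-0.7, -0.6, -0.8]
opening: 0.299
grasp_force: 0.0
```

Emit:
{"api": "move_arm", "payload": {"increments": [{"xyz": [0, -37, 0], "roll": 0, "grip": 100}, {"xyz": [0, 0, -5], "roll": -0.124, "grip": 100}, {"xyz": [0, 0, -5], "roll": -0.124, "grip": 100}, {"xyz": [0, 0, -5], "roll": -0.124, "grip": 100}, {"xyz": [0, 0, -5], "roll": -0.124, "grip": 100}]}}

```text
time_s: 23.33
position: [0.5609, -0.1112, 0.2378]
tcp_rot: [[-0.457, 0.89, 0.0], [0.89, 0.457, -0.0], [-0.0, 0.0, -1.0]]
force: [-0.0, -0.2, 0.2]
opening: 0.683
grasp_force: 0.0
```

Emit:
{"api": "move_arm", "payload": {"increments": [{"xyz": [0, 0, -5], "roll": -0.124, "grip": 100}, {"xyz": [0, 0, -5], "roll": -0.124, "grip": 100}, {"xyz": [0, 0, -5], "roll": -0.124, "grip": 100}, {"xyz": [0, 0, 0], "roll": -0.124, "grip": 100}, {"xyz": [0, 0, 0], "roll": -0.124, "grip": 100}]}}

```text
time_s: 23.75
position: [0.5614, -0.1113, 0.2528]
tcp_rot: [[-0.889, 0.459, 0.001], [0.459, 0.889, -0.0], [-0.001, 0.0, -1.0]]
force: [0.7, 0.1, -0.0]
opening: 0.984
grasp_force: 0.0
```

Emit:
{"api": "move_arm", "payload": {"increments": [{"xyz": [0, 0, 0], "roll": -0.124, "grip": 100}, {"xyz": [0, 0, 0], "roll": -0.124, "grip": 100}, {"xyz": [0, 0, 0], "roll": -0.124, "grip": 100}, {"xyz": [0, 0, 0], "roll": -0.1, "grip": 100}, {"xyz": [0, 0, 0], "roll": 0, "grip": 100}]}}

```text
time_s: 24.17
position: [0.5612, -0.1112, 0.2523]
tcp_rot: [[-1.0, 0.009, 0.0], [0.009, 1.0, 0.0], [-0.0, 0.0, -1.0]]
force: [-0.2, 0.4, -0.2]
opening: 1.0
grasp_force: 0.0
```

Run:
```python
from h import *
np.set_printoptions(precision=4,suppress=True)
im,d,c=shot("wrist");s=bot.read_state();print(s["position"],s["joint_positions"])
show(cyls(im,d,c))
im,d,c=shot("top");P,uv=pts(c,d);show(cyls(im,d,c))
for n,(x,y) in dict(p1=(.671,-.151),p2=(.673,-.052),p3=(.632,.044),p4=(.635,.143)).items():
    q=P[(abs(P[:,0]-x)<.03)&(abs(P[:,1]-y)<.03)&(P[:,2]>.06)&(P[:,2]<.16)]
    print(n,len(q),q.mean(0) if len(q) else "",q.min(0) if len(q) else "",q.max(0) if len(q) else "")
```

```text
[ 0.5612 -0.1112  0.2523] [ -22.3998   24.1974   87.8489    0.0068   67.9511 -111.6754]
y 0.2139..0.2805 x at ends 0.4525 0.4583 yaw 5.0 foot -y tops 0.0405 0.0330 n1511
y 0.0699..0.1681 x at ends 0.4678 0.4628 yaw -3.0 foot -y tops 0.0404 0.0363 n2230
y -0.2449..-0.1455 x at ends 0.4943 0.4749 yaw -11.1 foot +y tops 0.0361 0.0410 n2028
p1 66 [ 0.6705 -0.1581  0.1114] [ 0.6553 -0.1754  0.1055] [ 0.6858 -0.141   0.1172]
p2 0   
p3 13 [0.6288 0.0427 0.0745] [0.6236 0.0374 0.0674] [0.6343 0.0487 0.0797]
p4 14 [0.6317 0.1419 0.0722] [0.6266 0.1372 0.061 ] [0.6363 0.1495 0.0824]
```

Emit:
{"api": "move_arm", "payload": {"increments": [{"xyz": [0, 0, 10], "roll": 0.124, "grip": 100}, {"xyz": [0, 0, 10], "roll": 0.124, "grip": 100}, {"xyz": [0, 0, 10], "roll": 0.124, "grip": 100}, {"xyz": [0, 0, 10], "roll": 0.124, "grip": 100}, {"xyz": [0, 0, 10], "roll": 0.124, "grip": 100}]}}

```text
time_s: 24.68
position: [0.5612, -0.1114, 0.2019]
tcp_rot: [[-0.803, 0.597, 0.0], [0.597, 0.803, -0.0], [-0.0, 0.0, -1.0]]
force: [-0.7, 0.1, -0.1]
opening: 1.003
grasp_force: 0.0
```

Emit:
{"api": "move_arm", "payload": {"increments": [{"xyz": [0, 0, 10], "roll": 0.124, "grip": 100}, {"xyz": [0, 0, 10], "roll": 0.124, "grip": 100}, {"xyz": [0, 0, 10], "roll": 0.124, "grip": 100}, {"xyz": [0, 0, 10], "roll": 0.124, "grip": 100}, {"xyz": [0, 0, 10], "roll": 0.124, "grip": 100}]}}

```text
time_s: 25.1
position: [0.5613, -0.1114, 0.1518]
tcp_rot: [[-0.306, 0.952, 0.0], [0.952, 0.306, -0.0], [-0.0, 0.0, -1.0]]
force: [-0.2, 0.3, 0.5]
opening: 1.001
grasp_force: 0.0
```

Emit:
{"api": "move_arm", "payload": {"increments": [{"xyz": [0, 0, 10], "roll": 0.124, "grip": 100}, {"xyz": [-8, -30, 10], "roll": 0, "grip": 100}, {"xyz": [-8, -30, 10], "roll": 0, "grip": 100}, {"xyz": [-8, -30, 10], "roll": 0, "grip": 100}, {"xyz": [0, 0, 0], "roll": 0, "grip": 100}]}}

```text
time_s: 25.52
position: [0.4711, -0.1519, 0.1103]
tcp_rot: [[-0.19, 0.982, -0.01], [0.982, 0.19, 0.004], [0.006, -0.009, -1.0]]
force: [-0.4, 0.2, 0.8]
opening: 1.0
grasp_force: 0.0
```

Emit:
{"api": "move_arm", "payload": {"increments": [{"xyz": [0, 3, 20], "roll": 0, "grip": 100}, {"xyz": [0, 0, 20], "roll": 0, "grip": 100}, {"xyz": [0, 0, 20], "roll": 0, "grip": 100}, {"xyz": [0, 0, 10], "roll": 0, "grip": 100}, {"xyz": [0, 0, 0], "roll": 0, "grip": 100}]}}

```text
time_s: 25.93
position: [0.4799, -0.1513, 0.0405]
tcp_rot: [[-0.194, 0.981, -0.003], [0.981, 0.194, 0.002], [0.002, -0.003, -1.0]]
force: [-0.0, -0.1, -0.3]
opening: 1.002
grasp_force: 0.0
```

Emit:
{"api": "move_arm", "payload": {"increments": [{"xyz": [-1, -3.5, 15], "roll": 0, "grip": 100}, {"xyz": [0, 0, 15], "roll": 0, "grip": 60}, {"xyz": [0, 0, 5], "roll": 0, "grip": 50}, {"xyz": [0, 0, 0], "roll": 0, "grip": 0}, {"xyz": [0, 0, 0], "roll": 0, "grip": 0}]}}

```text
time_s: 26.35
position: [0.4779, -0.1537, 0.0078]
tcp_rot: [[-0.195, 0.981, 0.001], [0.981, 0.195, -0.0], [-0.001, 0.001, -1.0]]
force: [-0.2, 0.2, 0.4]
opening: 0.782
grasp_force: 0.0
```

Emit:
{"api": "move_arm", "payload": {"increments": [{"xyz": [0, 0, 0], "roll": 0, "grip": 0}, {"xyz": [0, 0, 0], "roll": 0, "grip": 0}, {"xyz": [0, 0, 0], "roll": 0, "grip": 0}, {"xyz": [0, 0, 0], "roll": 0, "grip": 0}, {"xyz": [0, 0, 0], "roll": 0, "grip": 0}]}}

```text
time_s: 26.77
position: [0.4775, -0.1536, 0.0076]
tcp_rot: [[-0.195, 0.981, 0.0], [0.981, 0.195, -0.0], [-0.0, 0.0, -1.0]]
force: [0.7, 0.0, 2.0]
opening: 0.412
grasp_force: 30.1
```

Emit:
{"api": "move_arm", "payload": {"increments": [{"xyz": [0, 0, 0], "roll": 0, "grip": 0}, {"xyz": [0, 0, 0], "roll": 0, "grip": 0}, {"xyz": [0, 0, 0], "roll": 0, "grip": 0}]}}

```text
time_s: 27.02
position: [0.4775, -0.1536, 0.0075]
tcp_rot: [[-0.195, 0.981, 0.0], [0.981, 0.195, -0.0], [-0.0, 0.0, -1.0]]
force: [0.8, 0.6, 5.6]
opening: 0.406
grasp_force: 30.0
```

Emit:
{"api": "move_arm", "payload": {"increments": [{"xyz": [0, 0, -5], "roll": 0, "grip": 0}, {"xyz": [15, 0, -6], "roll": 0, "grip": 0}, {"xyz": [25, 0, -20], "roll": 0, "grip": 0}, {"xyz": [0, 0, -40], "roll": 0, "grip": 0}, {"xyz": [0, 0, -40], "roll": 0, "grip": 0}]}}

```text
time_s: 27.43
position: [0.4665, -0.1111, 0.1181]
tcp_rot: [[-0.196, 0.98, -0.007], [0.981, 0.196, 0.004], [0.005, -0.006, -1.0]]
force: [0.8, -0.9, 0.1]
opening: 0.412
grasp_force: 30.0
```

Emit:
{"api": "move_arm", "payload": {"increments": [{"xyz": [29.8, 22.5, -5], "roll": 0, "grip": 0}, {"xyz": [29.8, 22.5, -5], "roll": 0, "grip": 0}, {"xyz": [29.8, 22.5, 0], "roll": 0, "grip": 0}, {"xyz": [29.8, 22.5, 0], "roll": 0, "grip": 0}, {"xyz": [29.8, 22.5, 0], "roll": 0, "grip": 0}]}}

```text
time_s: 27.85
position: [0.5502, 0.0564, 0.1288]
tcp_rot: [[-0.195, 0.981, -0.001], [0.981, 0.195, 0.0], [0.0, -0.001, -1.0]]
force: [1.0, -0.1, -0.8]
opening: 0.406
grasp_force: 30.0
```

Emit:
{"api": "move_arm", "payload": {"increments": [{"xyz": [29.8, 22.5, 0], "roll": 0, "grip": 0}, {"xyz": [29.8, 22.5, 0], "roll": 0, "grip": 0}, {"xyz": [29.8, 22.5, 0], "roll": 0, "grip": 0}, {"xyz": [29.8, 22.5, 0], "roll": 0, "grip": 0}, {"xyz": [29.8, 22.5, 0], "roll": 0, "grip": 0}]}}

```text
time_s: 28.27
position: [0.631, 0.2245, 0.1281]
tcp_rot: [[-0.195, 0.981, -0.002], [0.981, 0.195, -0.0], [0.0, -0.002, -1.0]]
force: [0.6, -0.5, -1.3]
opening: 0.407
grasp_force: 30.0
```

Emit:
{"api": "move_arm", "payload": {"increments": [{"xyz": [0, 0, 0], "roll": 0.102, "grip": 0}, {"xyz": [0, 0, 0], "roll": 0.102, "grip": 0}, {"xyz": [0, 0, 0], "roll": 0.102, "grip": 0}, {"xyz": [0, 0, 0], "roll": 0.102, "grip": 0}, {"xyz": [0, 0, 0], "roll": 0.102, "grip": 0}]}}

```text
time_s: 28.68
position: [0.6303, 0.2229, 0.1278]
tcp_rot: [[0.313, 0.95, -0.002], [0.95, -0.313, -0.0], [-0.001, -0.002, -1.0]]
force: [0.7, -0.0, 0.4]
opening: 0.41
grasp_force: 30.0
```

Run:
```python
from h import *
im,d,c=shot("wrist","w8.png");s=bot.read_state();R=np.array(s["tcp_rot"]);t=np.array(s["position"]);print(t,s["opening"],s["grasp_force"],np.degrees(np.arctan2(R[1,1],R[0,1])),s["joint_positions"])
P,uv=pts(c,d);k=(abs(P[:,0]-.752)<.04)&(abs(P[:,1]-.32)<.05)&(P[:,2]>.03)&(P[:,2]<.08);q=P[k];print("vial",q.min(0),q.max(0),q.mean(0),len(q)) if k.any() else 0
k=(P[:,0]>.5)&(P[:,0]<.72)&(P[:,1]>.33)&(P[:,2]>.02)&(P[:,2]<.25)&(uv[:,1]<200);q=P[k];print("micro",q.min(0),q.max(0),len(q)) if k.any() else 0
```

```text
[0.63047319 0.2227878  0.12793297] 0.40343579386200323 30.00052730552852 -18.423791739832335 [9.89904193e+00 3.97485698e+01 7.98932985e+01 1.82544332e-02
 6.04707558e+01 2.83137843e+01]
vial [0.74673727 0.31345783 0.03004858] [0.76924339 0.33531325 0.05994243] [0.7551783  0.32353413 0.05245002] 1341
micro [0.50000396 0.40661776 0.02004396] [0.55938194 0.42391648 0.0493508 ] 2068
```

View pics/w8.png

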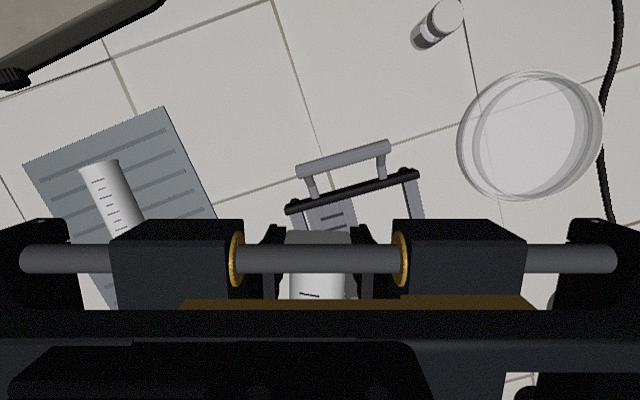

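Emit:
{"api": "move_arm", "payload": {"increments": [{"xyz": [37, 5.7, 0], "roll": 0, "grip": 0}, {"xyz": [37, 5.7, 0], "roll": 0, "grip": 0}, {"xyz": [37, 5.7, 0], "roll": 0, "grip": 0}, {"xyz": [37, 5.7, 0], "roll": 0, "grip": 0}, {"xyz": [0, 0, 0], "roll": 0, "grip": 0}]}}

```text
time_s: 29.15
position: [0.7005, 0.3632, 0.1278]
tcp_rot: [[0.302, 0.953, 0.004], [0.953, -0.302, 0.005], [0.006, 0.002, -1.0]]
force: [0.6, 0.7, -0.2]
opening: 0.403
grasp_force: 30.0
```

Emit:
{"api": "move_arm", "payload": {"increments": [{"xyz": [0, 0, 30], "roll": 0, "grip": 0}, {"xyz": [0, 0, 30], "roll": 0, "grip": 0}, {"xyz": [0, 0, 25], "roll": 0, "grip": 0}, {"xyz": [0, 0, 15], "roll": 0, "grip": 0}, {"xyz": [0, 0, 10], "roll": 0, "grip": 0}]}}

```text
time_s: 29.57
position: [0.6969, 0.355, 0.0151]
tcp_rot: [[0.308, 0.952, -0.005], [0.952, -0.308, -0.002], [-0.003, -0.004, -1.0]]
force: [0.1, 0.2, -0.6]
opening: 0.409
grasp_force: 30.0
```

Emit:
{"api": "move_arm", "payload": {"increments": [{"xyz": [0, 0, 5], "roll": 0, "grip": 0}, {"xyz": [0, 0, 0], "roll": 0, "grip": 0}, {"xyz": [0, 0, 0], "roll": 0, "grip": 0}]}}

```text
time_s: 29.82
position: [0.7005, 0.3558, 0.0146]
tcp_rot: [[0.309, 0.951, 0.002], [0.951, -0.309, 0.001], [0.001, 0.002, -1.0]]
force: [0.0, 0.7, 0.6]
opening: 0.407
grasp_force: 30.0
```

Emit:
{"api": "move_arm", "payload": {"increments": [{"xyz": [0, 0, 7], "roll": 0, "grip": 0}, {"xyz": [0, 0, 0], "roll": 0, "grip": 0}, {"xyz": [-9, 0, 0], "roll": 0, "grip": 0}, {"xyz": [-9, 0, 0], "roll": 0, "grip": 0}, {"xyz": [0, 0, 0], "roll": 0, "grip": 0}]}}

```text
time_s: 30.23
position: [0.6934, 0.3359, 0.0064]
tcp_rot: [[0.31, 0.951, -0.002], [0.951, -0.31, -0.001], [-0.002, -0.001, -1.0]]
force: [-0.3, -0.9, -0.1]
opening: 0.407
grasp_force: 30.0
```

Emit:
{"api": "move_arm", "payload": {"increments": [{"xyz": [-8, 0, 0], "roll": 0, "grip": 0}, {"xyz": [-7, 0, 0], "roll": 0, "grip": 0}, {"xyz": [0, 0, 0], "roll": 0, "grip": 0}, {"xyz": [0, 0, 0], "roll": 0, "grip": 0}]}}

```text
time_s: 30.57
position: [0.6894, 0.3234, 0.0063]
tcp_rot: [[0.31, 0.951, -0.0], [0.951, -0.31, 0.0], [0.0, -0.0, -1.0]]
force: [-0.7, 0.1, -0.4]
opening: 0.41
grasp_force: 30.0
```

Emit:
{"api": "move_arm", "payload": {"increments": [{"xyz": [0.5, 0, -5], "roll": 0, "grip": 0}, {"xyz": [1, 0, -8], "roll": 0, "grip": 0}, {"xyz": [1, 0, -8], "roll": 0, "grip": 0}, {"xyz": [-1, 0, -10], "roll": 0, "grip": 0}, {"xyz": [-1.5, 0, -10], "roll": 0, "grip": 0}]}}

```text
time_s: 30.98
position: [0.6892, 0.3246, 0.0479]
tcp_rot: [[0.308, 0.951, -0.0], [0.951, -0.308, 0.0], [0.0, -0.0, -1.0]]
force: [-0.2, -0.3, -3.7]
opening: 0.407
grasp_force: 30.0
```

Emit:
{"api": "move_arm", "payload": {"increments": [{"xyz": [-3.5, 0, -9], "roll": 0, "grip": 0}, {"xyz": [-4, 0, -9], "roll": 0, "grip": 0}, {"xyz": [-6, 0, -8], "roll": 0, "grip": 0}, {"xyz": [-6, 0, -8], "roll": 0, "grip": 0}, {"xyz": [0, 0, 0], "roll": 0, "grip": 0}]}}

```text
time_s: 31.4
position: [0.684, 0.3051, 0.084]
tcp_rot: [[0.31, 0.951, 0.002], [0.951, -0.31, 0.002], [0.002, 0.002, -1.0]]
force: [-0.1, 2.6, -0.5]
opening: 0.408
grasp_force: 30.0
```

Emit:
{"api": "move_arm", "payload": {"increments": [{"xyz": [-5, 0, -4.5], "roll": 0, "grip": 0}, {"xyz": [-5.5, 0, -4], "roll": 0, "grip": 0}, {"xyz": [-6, 0, -3.5], "roll": 0, "grip": 0}, {"xyz": [-6, 0, -3], "roll": 0, "grip": 0}, {"xyz": [-6, 0, -2.5], "roll": 0, "grip": 0}]}}

```text
time_s: 31.82
position: [0.6746, 0.2778, 0.099]
tcp_rot: [[0.309, 0.951, 0.0], [0.951, -0.309, 0.0], [0.0, 0.0, -1.0]]
force: [1.6, 1.8, -2.2]
opening: 0.408
grasp_force: 30.0
```

Emit:
{"api": "move_arm", "payload": {"increments": [{"xyz": [-4, 0, -2], "roll": 0, "grip": 0}, {"xyz": [0, 0, 0], "roll": 0, "grip": 0}, {"xyz": [0, 0, 0], "roll": 0, "grip": 0}]}}

```text
time_s: 32.07
position: [0.673, 0.2742, 0.1009]
tcp_rot: [[0.309, 0.951, -0.001], [0.951, -0.309, -0.0], [-0.0, -0.001, -1.0]]
force: [0.8, 1.7, -0.1]
opening: 0.402
grasp_force: 30.0
```

Run:
```python
from h import *
foot()
im,d,c=shot("wrist","w9.png")
```

```text
n 287 axis [-0.041 -0.024  0.999] tilt 2.7 foot [ 0.0029 -0.0045 -0.0208] rim tool [-0.0011 -0.0068  0.0751] rim world [0.6662 0.2754 0.0258] TCP [0.673  0.2744 0.1008] phi -18.0 j6 31.4 open 0.408
```

View pics/w9.png

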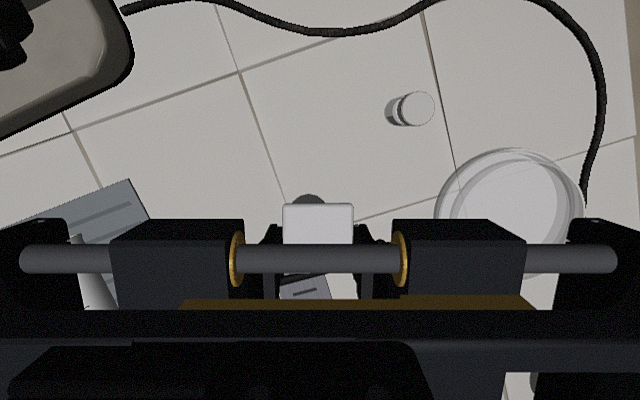

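Emit:
{"api": "move_arm", "payload": {"increments": [{"xyz": [4, 0, -10], "roll": 0, "grip": 0}, {"xyz": [0, 0, -30], "roll": 0, "grip": 0}, {"xyz": [0, 0, -30], "roll": 0, "grip": 0}, {"xyz": [0, 0, -30], "roll": 0, "grip": 0}, {"xyz": [-4, 0, -5], "roll": 0, "grip": 0}]}}

```text
time_s: 32.58
position: [0.6771, 0.276, 0.2133]
tcp_rot: [[0.308, 0.951, 0.012], [0.951, -0.308, 0.002], [0.006, 0.011, -1.0]]
force: [0.9, 1.0, 1.2]
opening: 0.405
grasp_force: 30.0
```

Emit:
{"api": "move_arm", "payload": {"increments": [{"xyz": [-38.8, 12.6, 0], "roll": 0, "grip": 0}, {"xyz": [-38.8, 12.6, 0], "roll": 0, "grip": 0}, {"xyz": [-38.8, 12.6, 0], "roll": 0, "grip": 0}, {"xyz": [-38.8, 12.6, 0], "roll": 0, "grip": 0}, {"xyz": [-38.8, 12.6, 0], "roll": 0, "grip": 0}]}}

```text
time_s: 33.0
position: [0.6725, 0.0687, 0.2056]
tcp_rot: [[0.308, 0.951, -0.001], [0.951, -0.308, -0.001], [-0.002, -0.001, -1.0]]
force: [0.3, 0.4, -0.6]
opening: 0.408
grasp_force: 30.0
```

Emit:
{"api": "move_arm", "payload": {"increments": [{"xyz": [-38.8, 12.6, 0], "roll": 0, "grip": 0}, {"xyz": [-38.8, 12.6, 0], "roll": 0, "grip": 0}, {"xyz": [-38.8, 12.6, 0], "roll": 0, "grip": 0}, {"xyz": [0, 0, 0], "roll": 0, "grip": 0}, {"xyz": [0, 0, 0], "roll": 0, "grip": 0}]}}

```text
time_s: 33.42
position: [0.6729, -0.055, 0.2054]
tcp_rot: [[0.313, 0.95, -0.001], [0.95, -0.313, -0.001], [-0.001, -0.001, -1.0]]
force: [0.7, 1.4, 0.2]
opening: 0.405
grasp_force: 30.0
```

Run:
```python
from h import *
foot()
```

```text
n 172 axis [-0.053 -0.02   0.998] tilt 3.2 foot [-0.0025 -0.0033 -0.0211] rim tool [-0.0075 -0.0053  0.0748] rim world [ 0.6654 -0.0584  0.1306] TCP [ 0.6728 -0.0529  0.2054] phi -18.1 j6 4.2 open 0.404
```

Emit:
{"api": "move_arm", "payload": {"increments": [{"xyz": [3, -1, 20], "roll": 0, "grip": 0}, {"xyz": [0, 0, 20], "roll": 0, "grip": 0}, {"xyz": [0, 0, 10], "roll": 0, "grip": 0}, {"xyz": [0, 0, 8], "roll": 0, "grip": 0}, {"xyz": [0, 0, 6], "roll": 0, "grip": 0}]}}

```text
time_s: 33.88
position: [0.6757, -0.0474, 0.1424]
tcp_rot: [[0.307, 0.952, 0.006], [0.952, -0.307, -0.002], [0.0, 0.006, -1.0]]
force: [3.7, -0.6, 0.7]
opening: 0.405
grasp_force: 30.0
```

Emit:
{"api": "move_arm", "payload": {"increments": [{"xyz": [0, 0, 4], "roll": 0, "grip": 0}, {"xyz": [0, 0, 4], "roll": 0, "grip": 0}, {"xyz": [0, 0, 0], "roll": 0, "grip": 0}]}}

```text
time_s: 34.13
position: [0.6751, -0.0485, 0.1336]
tcp_rot: [[0.308, 0.951, 0.004], [0.951, -0.308, -0.001], [0.0, 0.004, -1.0]]
force: [5.4, -1.9, -3.2]
opening: 0.407
grasp_force: 30.0
```

Emit:
{"api": "move_arm", "payload": {"increments": [{"xyz": [1, 3, 0], "roll": 0, "grip": 0}, {"xyz": [0, 0, 0], "roll": 0, "grip": 0}, {"xyz": [0, 0, 0], "roll": 0, "grip": 0}]}}

```text
time_s: 34.38
position: [0.6763, -0.0484, 0.1335]
tcp_rot: [[0.309, 0.951, -0.001], [0.951, -0.309, 0.0], [-0.0, -0.001, -1.0]]
force: [2.7, -0.7, -0.3]
opening: 0.403
grasp_force: 30.0
```

Run:
```python
from h import *
foot()
np.set_printoptions(precision=4,suppress=True)
im,d,c=shot("wrist");P,uv=pts(c,d);s=bot.read_state();R=np.array(s["tcp_rot"]);t=np.array(s["position"]);Q=(P-t)@R
k=(abs(Q[:,1])<.03)&(Q[:,2]>-.035)&(Q[:,2]<-.01)&(abs(Q[:,0])<.03);q=Q[k];print(q.min(0),q.max(0),len(q),[np.percentile(q[:,i],[2,50,98]) for i in range(3)])
cv2.imwrite("pics/w10.png",cv2.resize(cv2.cvtColor(im[150:310,210:430],cv2.COLOR_RGB2BGR),None,fx=3,fy=3))
```

```text
n 306 axis [-0.064 -0.029  0.998] tilt 4.0 foot [ 0.0013 -0.0044 -0.0212] rim tool [-0.0049 -0.0072  0.0746] rim world [ 0.6678 -0.0508  0.0589] TCP [ 0.6762 -0.0484  0.1335] phi -18.0 j6 4.5 open 0.404
[-0.0097 -0.0273 -0.0313] [ 0.0267  0.0287 -0.0101] 3409 [array([-0.0061,  0.0149,  0.0261]), array([-0.0238,  0.0004,  0.025 ]), array([-0.0278, -0.0184, -0.0129])]
```

View pics/w10.png

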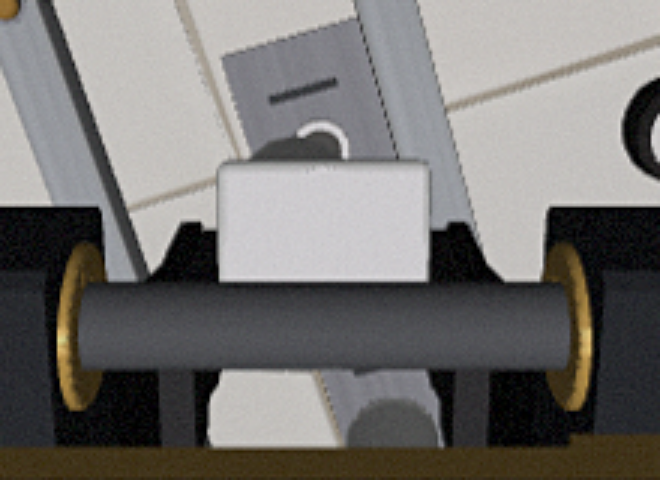

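Run:
```python
from h import *
np.set_printoptions(precision=4,suppress=True)
c=cam("wrist")
print(atz(c,[[210+322/3,150+122/3],[210+298/3,150+135/3],[210+345/3,150+150/3]],.016), proj(c,[[.672,-.052,.016],[.672,-.052,.078],[.674,-.05,.016]]), bot.read_state()["position"])
im,d,cc=shot("top");P,uv=pts(cc,d)
for n,(x,y) in dict(p1=(.671,-.151)).items():
    q=P[(abs(P[:,0]-x)<.03)&(abs(P[:,1]-y)<.03)&(P[:,2]>.06)&(P[:,2]<.16)];print(len(q),q.mean(0) if len(q) else 0)
```

```text
[[ 0.6777 -0.0447  0.016 ]
 [ 0.6693 -0.0464  0.016 ]
 [ 0.6818 -0.0555  0.016 ]] [[313.9591 199.6584]
 [312.899  219.6803]
 [315.3146 197.0628]] [ 0.6762 -0.0484  0.1335]
116 [ 0.663  -0.1552  0.1112]
```

Emit:
{"api": "move_arm", "payload": {"increments": [{"xyz": [1, 3, 0], "roll": 0, "grip": 0}, {"xyz": [0, 2, 3], "roll": 0, "grip": 0}, {"xyz": [0, 0, 5], "roll": 0, "grip": 0}, {"xyz": [0, 0, 5], "roll": 0, "grip": 0}, {"xyz": [0, 0, 0], "roll": 0, "grip": 0}]}}

```text
time_s: 34.95
position: [0.6797, -0.0487, 0.1187]
tcp_rot: [[0.309, 0.951, -0.005], [0.951, -0.309, 0.001], [-0.0, -0.005, -1.0]]
force: [-0.2, 0.9, -0.9]
opening: 0.4
grasp_force: 30.0
```

Emit:
{"api": "move_arm", "payload": {"increments": [{"xyz": [0, 0, 7], "roll": 0, "grip": 0}, {"xyz": [0, 0, 7], "roll": 0, "grip": 0}, {"xyz": [0, 0, 7], "roll": 0, "grip": 0}, {"xyz": [0, 0, 3], "roll": 0, "grip": 0}, {"xyz": [0, 0, 0], "roll": 0, "grip": 0}]}}

```text
time_s: 35.37
position: [0.6807, -0.0491, 0.0954]
tcp_rot: [[0.309, 0.951, -0.002], [0.951, -0.309, 0.0], [-0.0, -0.002, -1.0]]
force: [-0.5, -0.4, 0.3]
opening: 0.402
grasp_force: 30.0
```

Emit:
{"api": "move_arm", "payload": {"increments": [{"xyz": [0, 0, 3], "roll": 0, "grip": 0}, {"xyz": [0, 0, 0], "roll": 0, "grip": 60}, {"xyz": [0, 0, 0], "roll": 0, "grip": 60}, {"xyz": [0, 0, 0], "roll": 0, "grip": 60}, {"xyz": [0, 0, 0], "roll": 0, "grip": 60}]}}

```text
time_s: 35.78
position: [0.6817, -0.0491, 0.0938]
tcp_rot: [[0.309, 0.951, 0.0], [0.951, -0.309, 0.0], [0.0, 0.0, -1.0]]
force: [0.4, 0.3, 0.9]
opening: 0.573
grasp_force: 0.0
```

Emit:
{"api": "move_arm", "payload": {"increments": [{"xyz": [0, 0, -10], "roll": 0, "grip": 60}, {"xyz": [0, 0, -30], "roll": 0, "grip": 60}, {"xyz": [0, 0, -40], "roll": 0, "grip": 100}, {"xyz": [0, -20, -40], "roll": 0, "grip": 100}, {"xyz": [0, -35, 0], "roll": 0, "grip": 100}]}}

```text
time_s: 36.2
position: [0.6392, -0.0351, 0.2204]
tcp_rot: [[0.31, 0.951, 0.022], [0.951, -0.31, -0.005], [0.002, 0.023, -1.0]]
force: [2.3, -0.7, 0.7]
opening: 0.749
grasp_force: 0.0
```

Emit:
{"api": "move_arm", "payload": {"increments": [{"xyz": [12, -35, 0], "roll": 0, "grip": 100}, {"xyz": [12, -35, 0], "roll": 0, "grip": 100}, {"xyz": [12, -35, 0], "roll": 0, "grip": 100}, {"xyz": [12, -35, 0], "roll": 0, "grip": 100}, {"xyz": [0, 0, 0], "roll": 0, "grip": 100}]}}

```text
time_s: 36.62
position: [0.5041, 0.0603, 0.211]
tcp_rot: [[0.306, 0.952, -0.009], [0.952, -0.306, 0.002], [-0.0, -0.009, -1.0]]
force: [-0.7, 0.0, 0.1]
opening: 0.988
grasp_force: 0.0
```

```bash
cat >> h.py <<'E'
PEG=dict(p1=(.672,-.151),p2=(.6748,-.052),p3=(.632,.045),p4=(.635,.144))
def pegs():
    im,d,c=shot("top");P,uv=pts(c,d);show(cyls(im,d,c))
    for n,(x,y) in PEG.items():
        q=P[(abs(P[:,0]-x)<.035)&(abs(P[:,1]-y)<.035)&(P[:,2]>.06)&(P[:,2]<.16)]
        print(n,len(q),q.mean(0).round(4) if len(q) else "",q.min(0).round(3) if len(q) else "",q.max(0).round(3) if len(q) else "")
    s=bot.read_state();R=np.array(s["tcp_rot"]);print("TCP",np.round(s["position"],4),"phi",np.degrees(np.arctan2(R[1,1],R[0,1])).round(1),"j",np.round(s["joint_positions"],1))
E
python3 - <<'E'
from h import *
pegs()
im,d,c=shot("wrist");show(cyls(im,d,c))
E
```

```text
p1 116 [ 0.663  -0.1552  0.1106] [ 0.641 -0.175  0.076] [ 0.686 -0.134  0.118]
p2 114 [ 0.6689 -0.053   0.1108] [ 0.648 -0.073  0.064] [ 0.692 -0.033  0.119]
p3 13 [0.6287 0.0421 0.0752] [0.624 0.038 0.064] [0.634 0.048 0.081]
p4 14 [0.6317 0.1418 0.0724] [0.627 0.136 0.061] [0.636 0.15  0.081]
TCP [0.5084 0.0585 0.2116] phi -17.8 j [-6.  22.4 98.8  0.  59.  11.8]
y 0.2154..0.2763 x at ends 0.4565 0.4520 yaw -4.2 foot -y tops 0.0402 0.0371 n1818
y 0.0710..0.1676 x at ends 0.4673 0.4619 yaw -3.2 foot -y tops 0.0400 0.0364 n2379
```

Emit:
{"api": "move_arm", "payload": {"increments": [{"xyz": [0, 0, 30], "roll": -0.122, "grip": 100}, {"xyz": [0, 0, 30], "roll": -0.122, "grip": 100}, {"xyz": [0, 0, 30], "roll": -0.121, "grip": 100}, {"xyz": [10, -20, 30], "roll": 0, "grip": 100}, {"xyz": [10, -20, 30], "roll": 0, "grip": 100}]}}

```text
time_s: 37.13
position: [0.4751, 0.073, 0.0602]
tcp_rot: [[-0.049, 0.999, 0.006], [0.999, 0.049, -0.001], [-0.001, 0.006, -1.0]]
force: [-0.3, 0.1, -1.1]
opening: 1.001
grasp_force: 0.0
```

Emit:
{"api": "move_arm", "payload": {"increments": [{"xyz": [0, 0, 10], "roll": 0, "grip": 80}, {"xyz": [0, 0, 0], "roll": 0, "grip": 80}, {"xyz": [0, 0, 0], "roll": 0, "grip": 80}]}}

```text
time_s: 37.38
position: [0.4737, 0.0736, 0.0509]
tcp_rot: [[-0.05, 0.999, 0.002], [0.999, 0.05, -0.0], [-0.0, 0.002, -1.0]]
force: [-0.2, 0.4, 1.0]
opening: 0.858
grasp_force: 0.0
```

Emit:
{"api": "move_arm", "payload": {"increments": [{"xyz": [3.3, -6.5, 10], "roll": 0, "grip": 70}, {"xyz": [0, 0, 15], "roll": 0, "grip": 60}, {"xyz": [0, 0, 10], "roll": 0, "grip": 60}, {"xyz": [0, 0, 8], "roll": 0, "grip": 60}, {"xyz": [0, 0, 0], "roll": 0, "grip": 60}]}}

```text
time_s: 37.8
position: [0.4659, 0.0768, 0.0075]
tcp_rot: [[-0.05, 0.999, 0.001], [0.999, 0.05, -0.0], [-0.0, 0.001, -1.0]]
force: [-0.1, -0.2, 0.4]
opening: 0.613
grasp_force: 0.0
```

Emit:
{"api": "move_arm", "payload": {"increments": [{"xyz": [0, 0, 0], "roll": 0, "grip": 0}, {"xyz": [0, 0, 0], "roll": 0, "grip": 0}, {"xyz": [0, 0, 0], "roll": 0, "grip": 0}, {"xyz": [0, 0, 0], "roll": 0, "grip": 0}, {"xyz": [0, 0, 0], "roll": 0, "grip": 0}]}}

```text
time_s: 38.22
position: [0.4652, 0.0772, 0.0085]
tcp_rot: [[-0.051, 0.999, 0.001], [0.999, 0.051, -0.0], [-0.0, 0.001, -1.0]]
force: [-0.4, -0.5, 1.6]
opening: 0.404
grasp_force: 30.0
```

Emit:
{"api": "move_arm", "payload": {"increments": [{"xyz": [0, 0, -20], "roll": 0, "grip": 0}, {"xyz": [0, 0, -38], "roll": 0, "grip": 0}, {"xyz": [0, 0, -38], "roll": 0, "grip": 0}, {"xyz": [0, 0, -38], "roll": 0, "grip": 0}, {"xyz": [0, 0, -30], "roll": 0, "grip": 0}]}}

```text
time_s: 38.63
position: [0.4646, 0.0773, 0.1747]
tcp_rot: [[-0.051, 0.999, 0.002], [0.999, 0.051, -0.0], [-0.0, 0.002, -1.0]]
force: [0.4, 0.2, -0.0]
opening: 0.411
grasp_force: 30.0
```

Emit:
{"api": "move_arm", "payload": {"increments": [{"xyz": [25.7, 28.9, 0], "roll": 0, "grip": 0}, {"xyz": [25.7, 28.9, 0], "roll": 0, "grip": 0}, {"xyz": [25.7, 28.9, 0], "roll": 0, "grip": 0}, {"xyz": [25.7, 28.9, 0], "roll": 0, "grip": 0}, {"xyz": [25.7, 28.9, 0], "roll": 0, "grip": 0}]}}

```text
time_s: 39.05
position: [0.6029, 0.2143, 0.1723]
tcp_rot: [[-0.051, 0.999, -0.0], [0.999, 0.051, -0.0], [-0.0, -0.0, -1.0]]
force: [0.4, -1.0, -0.0]
opening: 0.406
grasp_force: 30.0
```

Emit:
{"api": "move_arm", "payload": {"increments": [{"xyz": [25.7, 28.9, 0], "roll": 0, "grip": 0}, {"xyz": [0, 0, 0], "roll": -0.12, "grip": 0}, {"xyz": [0, 0, 0], "roll": -0.12, "grip": 0}, {"xyz": [0, 0, 0], "roll": -0.12, "grip": 0}, {"xyz": [0, 0, 0], "roll": -0.12, "grip": 0}]}}

```text
time_s: 39.47
position: [0.6292, 0.2404, 0.1713]
tcp_rot: [[-0.512, 0.859, -0.002], [0.859, 0.512, -0.0], [0.0, -0.002, -1.0]]
force: [0.5, 0.7, -1.1]
opening: 0.408
grasp_force: 30.0
```

Emit:
{"api": "move_arm", "payload": {"increments": [{"xyz": [0, 0, 0], "roll": -0.12, "grip": 0}, {"xyz": [0, 0, 0], "roll": -0.12, "grip": 0}, {"xyz": [0, 0, 0], "roll": -0.12, "grip": 0}, {"xyz": [0, 0, 0], "roll": -0.12, "grip": 0}, {"xyz": [0, 0, 0], "roll": -0.12, "grip": 0}]}}

```text
time_s: 39.88
position: [0.6292, 0.24, 0.1717]
tcp_rot: [[-0.907, 0.42, -0.001], [0.42, 0.907, -0.0], [0.001, -0.001, -1.0]]
force: [-0.4, -0.1, -0.2]
opening: 0.413
grasp_force: 30.0
```

Emit:
{"api": "move_arm", "payload": {"increments": [{"xyz": [0, 0, 0], "roll": -0.12, "grip": 0}, {"xyz": [0, 0, 0], "roll": -0.12, "grip": 0}, {"xyz": [0, 0, 0], "roll": -0.12, "grip": 0}, {"xyz": [0, 0, 0], "roll": -0.12, "grip": 0}, {"xyz": [0, 0, 0], "roll": -0.12, "grip": 0}]}}

```text
time_s: 40.3
position: [0.6292, 0.24, 0.1717]
tcp_rot: [[-0.986, -0.165, -0.001], [-0.165, 0.986, -0.0], [0.001, -0.0, -1.0]]
force: [0.4, 0.8, -0.6]
opening: 0.409
grasp_force: 30.0
```

Emit:
{"api": "move_arm", "payload": {"increments": [{"xyz": [0, 0, 0], "roll": -0.12, "grip": 0}, {"xyz": [0, 0, 0], "roll": -0.12, "grip": 0}, {"xyz": [0, 0, 0], "roll": -0.12, "grip": 0}, {"xyz": [0, 0, 0], "roll": -0.12, "grip": 0}, {"xyz": [0, 0, 0], "roll": -0.12, "grip": 0}]}}

```text
time_s: 40.72
position: [0.6292, 0.24, 0.1717]
tcp_rot: [[-0.721, -0.693, -0.001], [-0.693, 0.721, -0.0], [0.001, 0.001, -1.0]]
force: [-0.3, 1.1, -0.7]
opening: 0.404
grasp_force: 30.0
```

Emit:
{"api": "move_arm", "payload": {"increments": [{"xyz": [0, 0, 0], "roll": -0.12, "grip": 0}, {"xyz": [0, 0, 0], "roll": -0.12, "grip": 0}, {"xyz": [0, 0, 0], "roll": -0.12, "grip": 0}, {"xyz": [0, 0, 0], "roll": -0.12, "grip": 0}, {"xyz": [0, 0, 0], "roll": 0, "grip": 0}]}}

```text
time_s: 41.13
position: [0.6293, 0.24, 0.1717]
tcp_rot: [[-0.323, -0.947, -0.001], [-0.947, 0.323, -0.0], [0.001, 0.001, -1.0]]
force: [-0.1, -0.3, -0.5]
opening: 0.408
grasp_force: 30.0
```

Emit:
{"api": "move_arm", "payload": {"increments": [{"xyz": [-33, -7.3, 0], "roll": 0, "grip": 0}, {"xyz": [-33, -7.3, 0], "roll": 0, "grip": 0}, {"xyz": [-33, -7.3, 0], "roll": 0, "grip": 0}, {"xyz": [-33, -7.3, 0], "roll": 0, "grip": 0}, {"xyz": [0, 0, 15], "roll": 0, "grip": 0}]}}

```text
time_s: 41.55
position: [0.7049, 0.3623, 0.1605]
tcp_rot: [[-0.324, -0.946, 0.012], [-0.946, 0.324, 0.007], [-0.01, -0.009, -1.0]]
force: [0.9, 0.3, 0.8]
opening: 0.404
grasp_force: 30.0
```

Emit:
{"api": "move_arm", "payload": {"increments": [{"xyz": [0, 0, 30], "roll": 0, "grip": 0}, {"xyz": [0, 0, 30], "roll": 0, "grip": 0}, {"xyz": [0, 0, 30], "roll": 0, "grip": 0}, {"xyz": [0, 0, 20], "roll": 0, "grip": 0}, {"xyz": [0, 0, 0], "roll": 0, "grip": 0}]}}

```text
time_s: 41.97
position: [0.6955, 0.3539, 0.0399]
tcp_rot: [[-0.327, -0.945, -0.012], [-0.945, 0.327, -0.004], [0.008, 0.01, -1.0]]
force: [-0.8, 0.1, -1.2]
opening: 0.408
grasp_force: 30.0
```

Emit:
{"api": "move_arm", "payload": {"increments": [{"xyz": [0, 0, 15], "roll": 0, "grip": 0}, {"xyz": [0, 0, 0], "roll": 0, "grip": 0}, {"xyz": [0, 0, 0], "roll": 0, "grip": 0}]}}

```text
time_s: 42.22
position: [0.7007, 0.3555, 0.0325]
tcp_rot: [[-0.325, -0.946, 0.001], [-0.946, 0.325, 0.0], [-0.0, -0.0, -1.0]]
force: [-0.7, -1.1, 0.5]
opening: 0.409
grasp_force: 30.0
```

Emit:
{"api": "move_arm", "payload": {"increments": [{"xyz": [0, 0, 15], "roll": 0, "grip": 0}, {"xyz": [0, 0, 10], "roll": 0, "grip": 0}, {"xyz": [0, 0, 0], "roll": 0, "grip": 0}, {"xyz": [8, 0, 0], "roll": 0, "grip": 0}, {"xyz": [0, 0, 0], "roll": 0, "grip": 0}]}}

```text
time_s: 42.63
position: [0.6968, 0.3463, 0.0066]
tcp_rot: [[-0.325, -0.946, -0.002], [-0.946, 0.325, -0.002], [0.002, 0.002, -1.0]]
force: [-0.9, -0.0, 0.0]
opening: 0.409
grasp_force: 30.0
```

Emit:
{"api": "move_arm", "payload": {"increments": [{"xyz": [9, 0, 0], "roll": 0, "grip": 0}, {"xyz": [9, 0, 0], "roll": 0, "grip": 0}, {"xyz": [7, 0, 0], "roll": 0, "grip": 0}, {"xyz": [0, 0, 0], "roll": 0, "grip": 0}]}}

```text
time_s: 42.97
position: [0.6889, 0.3219, 0.007]
tcp_rot: [[-0.326, -0.945, -0.002], [-0.945, 0.326, -0.001], [0.002, 0.001, -1.0]]
force: [-0.2, 0.9, -0.3]
opening: 0.407
grasp_force: 30.0
```

Emit:
{"api": "move_arm", "payload": {"increments": [{"xyz": [-0.5, 0, -5], "roll": 0, "grip": 0}, {"xyz": [-1, 0, -8], "roll": 0, "grip": 0}, {"xyz": [-1, 0, -8], "roll": 0, "grip": 0}, {"xyz": [1, 0, -10], "roll": 0, "grip": 0}, {"xyz": [1.5, 0, -10], "roll": 0, "grip": 0}]}}

```text
time_s: 43.38
position: [0.6895, 0.3248, 0.0487]
tcp_rot: [[-0.324, -0.946, -0.0], [-0.946, 0.324, 0.0], [-0.0, 0.0, -1.0]]
force: [0.8, -0.4, -4.1]
opening: 0.41
grasp_force: 30.0
```

Emit:
{"api": "move_arm", "payload": {"increments": [{"xyz": [3.5, 0, -9], "roll": 0, "grip": 0}, {"xyz": [4, 0, -9], "roll": 0, "grip": 0}, {"xyz": [6, 0, -8], "roll": 0, "grip": 0}, {"xyz": [6, 0, -8], "roll": 0, "grip": 0}, {"xyz": [0, 0, 0], "roll": 0, "grip": 0}]}}

```text
time_s: 43.8
position: [0.6839, 0.3053, 0.0848]
tcp_rot: [[-0.326, -0.945, 0.002], [-0.945, 0.326, 0.001], [-0.002, -0.002, -1.0]]
force: [0.1, 2.0, -0.5]
opening: 0.408
grasp_force: 30.0
```

Emit:
{"api": "move_arm", "payload": {"increments": [{"xyz": [5, 0, -4.5], "roll": 0, "grip": 0}, {"xyz": [5.5, 0, -4], "roll": 0, "grip": 0}, {"xyz": [6, 0, -3.5], "roll": 0, "grip": 0}, {"xyz": [6, 0, -3], "roll": 0, "grip": 0}, {"xyz": [6, 0, -2.5], "roll": 0, "grip": 0}]}}

```text
time_s: 44.22
position: [0.6741, 0.2782, 0.0998]
tcp_rot: [[-0.325, -0.946, 0.0], [-0.946, 0.325, -0.0], [-0.0, -0.0, -1.0]]
force: [0.8, 1.8, -2.1]
opening: 0.404
grasp_force: 30.0
```

Emit:
{"api": "move_arm", "payload": {"increments": [{"xyz": [3, 0, -2], "roll": 0, "grip": 0}, {"xyz": [0, 0, 0], "roll": 0, "grip": 0}, {"xyz": [0, 0, 0], "roll": 0, "grip": 0}]}}

```text
time_s: 44.47
position: [0.6727, 0.2757, 0.1016]
tcp_rot: [[-0.325, -0.946, -0.001], [-0.946, 0.325, -0.0], [0.0, 0.001, -1.0]]
force: [0.6, 1.4, -0.8]
opening: 0.405
grasp_force: 30.0
```

Run:
```python
from h import *
foot()
```

```text
n 185 axis [ 0.999 -0.008  0.038] tilt 87.8 foot [ 0.0074 -0.0007 -0.0047] rim tool [ 0.1033 -0.0014 -0.0011] rim world [0.6406 0.1777 0.1027] TCP [0.6728 0.2759 0.1016] phi 161.1 j6 -147.5 open 0.405
```

```bash
cat >> h.py <<'E'
def foot2():
    im,d,c=shot("wrist");s=bot.read_state();R=np.array(s["tcp_rot"]);t=np.array(s["position"])
    P,uv=pts(c,d);Q=(P-t)@R;g=im[uv[:,1],uv[:,0]].astype(int).min(1)
    k=(abs(Q[:,0])<.03)&(abs(Q[:,1])<.03)&(Q[:,2]>-.03)&(Q[:,2]<-.008)&(g>130)
    m=np.zeros(d.shape,np.uint8);m[uv[k][:,1],uv[k][:,0]]=1
    n,l,st,_=cv2.connectedComponentsWithStats(m);i=1+np.argmax(st[1:,4]);sel=k.copy();sel[k]=l[uv[k][:,1],uv[k][:,0]]==i
    q=Q[sel];print("comp",st[i],"min",q.min(0).round(4),"max",q.max(0).round(4))
    A=np.c_[q[:,0],q[:,1],np.ones(len(q))];w=np.ones(len(q),bool)
    for _ in range(5):
        f=np.linalg.lstsq(A[w],q[w,2],rcond=None)[0];r=abs(A@f-q[:,2]);w=r<.002
    ax=np.array([-f[0],-f[1],1]);ax/=np.linalg.norm(ax)
    print("inl",w.sum(),"axis",ax.round(3),"x",np.percentile(q[w,0],[1,99]).round(4),"y",np.percentile(q[w,1],[1,99]).round(4),"z0",f[2].round(4),"TCP",t.round(4))
E
python3 - <<'E'
from h import *
foot2()
E
```

```text
comp [ 284  274   68   25 1627] min [-0.027  -0.0188 -0.0212] max [-0.0094  0.0172 -0.0132]
inl 1623 axis [0.179 0.065 0.982] x [-0.0263 -0.0102] y [-0.0181  0.0164] z0 -0.0209 TCP [0.6728 0.276  0.1015]
```

Emit:
{"api": "move_arm", "payload": {"increments": [{"xyz": [3, 0, -1], "roll": 0, "grip": 0}, {"xyz": [3, 0, -1], "roll": 0, "grip": 0}, {"xyz": [0, 0, 0], "roll": 0, "grip": 0}]}}

```text
time_s: 44.82
position: [0.671, 0.2701, 0.1034]
tcp_rot: [[-0.325, -0.946, -0.0], [-0.946, 0.325, 0.0], [0.0, 0.0, -1.0]]
force: [0.5, 3.4, -1.7]
opening: 0.402
grasp_force: 30.0
```

Run:
```python
from h import *
foot2()
```

```text
comp [ 284  274   68   25 1680] min [-0.0264 -0.0188 -0.0221] max [-0.0089  0.017  -0.0149]
inl 1676 axis [0.108 0.07  0.992] x [-0.0254 -0.0098] y [-0.0182  0.0164] z0 -0.0208 TCP [0.671  0.2702 0.1033]
```

Emit:
{"api": "move_arm", "payload": {"increments": [{"xyz": [-4, 0, -10], "roll": 0, "grip": 0}, {"xyz": [0, 0, -33], "roll": 0, "grip": 0}, {"xyz": [0, 0, -33], "roll": 0, "grip": 0}, {"xyz": [0, 0, -30], "roll": 0.117, "grip": 0}, {"xyz": [0, 0, 0], "roll": 0.117, "grip": 0}]}}

```text
time_s: 45.28
position: [0.6771, 0.2745, 0.2191]
tcp_rot: [[-0.539, -0.842, 0.015], [-0.842, 0.539, 0.001], [-0.009, -0.012, -1.0]]
force: [1.7, -0.2, 0.6]
opening: 0.403
grasp_force: 30.0
```

Emit:
{"api": "move_arm", "payload": {"increments": [{"xyz": [0, 0, 0], "roll": 0.117, "grip": 0}, {"xyz": [0, 0, 0], "roll": 0.117, "grip": 0}, {"xyz": [0, 0, 0], "roll": 0.117, "grip": 0}, {"xyz": [0, 0, 0], "roll": 0.117, "grip": 0}, {"xyz": [0, 0, 0], "roll": 0, "grip": 0}]}}

```text
time_s: 45.7
position: [0.6726, 0.2734, 0.2105]
tcp_rot: [[-0.86, -0.511, 0.001], [-0.511, 0.86, -0.002], [0.0, -0.002, -1.0]]
force: [0.1, -0.6, -0.2]
opening: 0.405
grasp_force: 30.0
```

Emit:
{"api": "move_arm", "payload": {"increments": [{"xyz": [25.2, -30.4, 0], "roll": 0, "grip": 0}, {"xyz": [25.2, -30.4, 0], "roll": 0, "grip": 0}, {"xyz": [25.2, -30.4, 0], "roll": 0, "grip": 0}, {"xyz": [25.2, -30.4, 0], "roll": 0, "grip": 0}, {"xyz": [25.2, -30.4, 0], "roll": 0, "grip": 0}]}}

```text
time_s: 46.12
position: [0.6417, 0.077, 0.2103]
tcp_rot: [[-0.856, -0.516, 0.0], [-0.516, 0.856, -0.002], [0.0, -0.002, -1.0]]
force: [0.7, -0.5, -0.5]
opening: 0.406
grasp_force: 30.0
```

Emit:
{"api": "move_arm", "payload": {"increments": [{"xyz": [25.2, -30.4, 0], "roll": 0, "grip": 0}, {"xyz": [0, 0, 0], "roll": 0, "grip": 0}, {"xyz": [0, 0, 0], "roll": 0, "grip": 0}, {"xyz": [0, 0, 0], "roll": 0, "grip": 0}]}}

```text
time_s: 46.45
position: [0.6363, 0.0398, 0.2101]
tcp_rot: [[-0.858, -0.513, 0.001], [-0.513, 0.858, -0.0], [-0.0, -0.0, -1.0]]
force: [-0.1, 0.5, -0.7]
opening: 0.406
grasp_force: 30.0
```

Run:
```python
from h import *
foot2();pegs()
```

```text
comp [ 284  274   68   25 1671] min [-0.0272 -0.0193 -0.0218] max [-0.0092  0.0166 -0.0147]
inl 1668 axis [0.142 0.069 0.987] x [-0.0262 -0.0102] y [-0.0187  0.0159] z0 -0.0209 TCP [0.6364 0.0407 0.2099]
p1 116 [ 0.6631 -0.1552  0.1105] [ 0.641 -0.175  0.071] [ 0.686 -0.134  0.118]
p2 98 [ 0.6666 -0.0545  0.1103] [ 0.647 -0.073  0.063] [ 0.689 -0.033  0.117]
p3 0   
p4 3 [0.6341 0.138  0.0726] [0.633 0.136 0.07 ] [0.636 0.139 0.076]
TCP [0.6363 0.0412 0.2098] phi 121.0 j [  -6.3   32.    80.9    0.    67.1 -127.3]
```

Emit:
{"api": "move_arm", "payload": {"increments": [{"xyz": [0, 0, 20], "roll": 0, "grip": 0}, {"xyz": [0, 0, 20], "roll": 0, "grip": 0}, {"xyz": [0, 0, 15], "roll": 0, "grip": 0}, {"xyz": [0, 0, 0], "roll": 0, "grip": 0}, {"xyz": [0, 0, 5], "roll": 0, "grip": 0}]}}

```text
time_s: 46.97
position: [0.6365, 0.0415, 0.1496]
tcp_rot: [[-0.857, -0.515, 0.0], [-0.515, 0.857, -0.0], [-0.0, -0.0, -1.0]]
force: [0.2, -0.1, 0.7]
opening: 0.403
grasp_force: 30.0
```

Emit:
{"api": "move_arm", "payload": {"increments": [{"xyz": [0, 0, 5], "roll": 0, "grip": 0}, {"xyz": [0, 0, 5], "roll": 0, "grip": 0}, {"xyz": [0, 0, 0], "roll": 0, "grip": 0}]}}

```text
time_s: 47.22
position: [0.636, 0.0403, 0.1391]
tcp_rot: [[-0.858, -0.513, -0.001], [-0.513, 0.858, 0.0], [0.0, 0.0, -1.0]]
force: [-0.8, 0.5, -1.0]
opening: 0.405
grasp_force: 30.0
```

Emit:
{"api": "move_arm", "payload": {"increments": [{"xyz": [0, 0, 7], "roll": 0, "grip": 0}, {"xyz": [0, 0, 7], "roll": 0, "grip": 0}, {"xyz": [0, 0, 7], "roll": 0, "grip": 0}, {"xyz": [0, 0, 0], "roll": 0, "grip": 0}]}}

```text
time_s: 47.55
position: [0.6348, 0.04, 0.1166]
tcp_rot: [[-0.859, -0.512, -0.003], [-0.512, 0.859, 0.0], [0.003, 0.002, -1.0]]
force: [-0.7, -0.3, -1.0]
opening: 0.4
grasp_force: 30.0
```

Emit:
{"api": "move_arm", "payload": {"increments": [{"xyz": [0, 0, 7], "roll": 0, "grip": 0}, {"xyz": [0, 0, 7], "roll": 0, "grip": 0}, {"xyz": [0, 0, 5], "roll": 0, "grip": 0}, {"xyz": [0, 0, 0], "roll": 0, "grip": 0}]}}

```text
time_s: 47.88
position: [0.6351, 0.0401, 0.0979]
tcp_rot: [[-0.859, -0.512, -0.003], [-0.512, 0.859, 0.0], [0.002, 0.002, -1.0]]
force: [-0.1, 0.1, -1.1]
opening: 0.402
grasp_force: 30.0
```

Emit:
{"api": "move_arm", "payload": {"increments": [{"xyz": [0, 0, 4], "roll": 0, "grip": 0}, {"xyz": [0, 0, 0], "roll": 0, "grip": 60}, {"xyz": [0, 0, 0], "roll": 0, "grip": 60}, {"xyz": [0, 0, 0], "roll": 0, "grip": 60}, {"xyz": [0, 0, 0], "roll": 0, "grip": 60}]}}

```text
time_s: 48.3
position: [0.6363, 0.04, 0.0957]
tcp_rot: [[-0.859, -0.513, 0.001], [-0.513, 0.859, -0.0], [-0.0, -0.0, -1.0]]
force: [-0.6, -0.0, -1.0]
opening: 0.576
grasp_force: 0.0
```

Emit:
{"api": "move_arm", "payload": {"increments": [{"xyz": [0, 0, -10], "roll": 0, "grip": 60}, {"xyz": [0, 0, -30], "roll": 0, "grip": 60}, {"xyz": [0, 0, -40], "roll": 0, "grip": 100}, {"xyz": [0, 0, -40], "roll": 0, "grip": 100}, {"xyz": [-7, 36, -15], "roll": 0, "grip": 100}]}}

```text
time_s: 48.72
position: [0.63, 0.0692, 0.2378]
tcp_rot: [[-0.861, -0.508, 0.015], [-0.508, 0.861, -0.004], [-0.011, -0.012, -1.0]]
force: [1.8, 0.3, -0.1]
opening: 0.747
grasp_force: 0.0
```

Emit:
{"api": "move_arm", "payload": {"increments": [{"xyz": [-7, 36, -5], "roll": 0, "grip": 100}, {"xyz": [-7, 36, -5], "roll": 0, "grip": 100}, {"xyz": [-7, 36, -5], "roll": 0, "grip": 100}, {"xyz": [-7, 36, 0], "roll": 0, "grip": 100}, {"xyz": [-7, 36, 0], "roll": 0, "grip": 100}]}}

```text
time_s: 49.13
position: [0.561, 0.2485, 0.2472]
tcp_rot: [[-0.859, -0.512, 0.002], [-0.512, 0.859, 0.001], [-0.002, -0.001, -1.0]]
force: [0.5, 0.2, -0.5]
opening: 0.988
grasp_force: 0.0
```

Emit:
{"api": "move_arm", "payload": {"increments": [{"xyz": [0, 0, 0], "roll": 0.108, "grip": 100}, {"xyz": [0, 0, 0], "roll": 0.108, "grip": 100}, {"xyz": [0, 0, 0], "roll": 0.108, "grip": 100}, {"xyz": [0, 0, 0], "roll": 0.108, "grip": 100}, {"xyz": [0, 0, 0], "roll": 0.108, "grip": 100}]}}

```text
time_s: 49.55
position: [0.5613, 0.2473, 0.2465]
tcp_rot: [[-1.0, 0.007, 0.001], [0.007, 1.0, 0.0], [-0.001, 0.0, -1.0]]
force: [0.7, 0.6, 0.4]
opening: 1.0
grasp_force: 0.0
```

Run:
```python
from h import *
pegs()
im,d,c=shot("wrist");show(cyls(im,d,c))
```

```text
p1 116 [ 0.6631 -0.1552  0.1104] [ 0.641 -0.175  0.072] [ 0.686 -0.134  0.118]
p2 114 [ 0.6688 -0.053   0.11  ] [ 0.647 -0.073  0.061] [ 0.692 -0.033  0.119]
p3 121 [0.627  0.0467 0.1097] [0.605 0.024 0.065] [0.649 0.068 0.12 ]
p4 14 [0.6316 0.1418 0.0726] [0.627 0.137 0.064] [0.636 0.149 0.081]
TCP [0.5613 0.2472 0.2465] phi 89.4 j [ 13.3  27.8  82.3   0.   69.8 -76.1]
y 0.2167..0.3128 x at ends 0.4554 0.4553 yaw -0.1 foot -y tops 0.0401 0.0361 n2211
```

Emit:
{"api": "move_arm", "payload": {"increments": [{"xyz": [0, 0, 8], "roll": 0.12, "grip": 100}, {"xyz": [0, 0, 8], "roll": 0.12, "grip": 100}, {"xyz": [0, 0, 8], "roll": 0.12, "grip": 100}, {"xyz": [0, 0, 8], "roll": 0.12, "grip": 100}, {"xyz": [0, 0, 8], "roll": 0.12, "grip": 100}]}}

```text
time_s: 50.07
position: [0.5616, 0.2469, 0.2058]
tcp_rot: [[-0.823, 0.568, 0.001], [0.568, 0.823, 0.0], [-0.001, 0.001, -1.0]]
force: [0.5, -0.6, 0.1]
opening: 1.002
grasp_force: 0.0
```

Emit:
{"api": "move_arm", "payload": {"increments": [{"xyz": [0, 0, 8], "roll": 0.12, "grip": 100}, {"xyz": [0, 0, 8], "roll": 0.12, "grip": 100}, {"xyz": [0, 0, 8], "roll": 0.12, "grip": 100}, {"xyz": [0, 0, 8], "roll": 0.12, "grip": 100}, {"xyz": [0, 0, 8], "roll": 0.12, "grip": 100}]}}

```text
time_s: 50.48
position: [0.5616, 0.2469, 0.1657]
tcp_rot: [[-0.358, 0.934, 0.001], [0.934, 0.358, 0.0], [-0.0, 0.001, -1.0]]
force: [0.2, 0.4, 0.2]
opening: 0.999
grasp_force: 0.0
```

Emit:
{"api": "move_arm", "payload": {"increments": [{"xyz": [0, 0, 8], "roll": 0.12, "grip": 100}, {"xyz": [0, 0, 8], "roll": 0.12, "grip": 100}, {"xyz": [0, 0, 8], "roll": 0.12, "grip": 100}, {"xyz": [-9, -35, 0], "roll": 0, "grip": 100}, {"xyz": [-9, -35, 0], "roll": 0, "grip": 100}]}}

```text
time_s: 50.9
position: [0.4926, 0.2282, 0.1412]
tcp_rot: [[-0.011, 1.0, 0.002], [1.0, 0.011, 0.0], [0.0, 0.002, -1.0]]
force: [-0.5, -1.0, -0.3]
opening: 0.999
grasp_force: 0.0
```

Emit:
{"api": "move_arm", "payload": {"increments": [{"xyz": [-9, -36, 15], "roll": 0, "grip": 80}, {"xyz": [0, 0, 30], "roll": 0, "grip": 80}, {"xyz": [0, 0, 30], "roll": 0, "grip": 80}, {"xyz": [0, 0, 15], "roll": 0, "grip": 70}, {"xyz": [0, 0, 0], "roll": 0, "grip": 70}]}}

```text
time_s: 51.32
position: [0.4539, 0.2185, 0.0494]
tcp_rot: [[-0.011, 1.0, -0.005], [1.0, 0.011, -0.001], [-0.001, -0.005, -1.0]]
force: [0.7, 0.4, -0.0]
opening: 0.748
grasp_force: 0.0
```

Emit:
{"api": "move_arm", "payload": {"increments": [{"xyz": [1.5, 0, 10], "roll": 0, "grip": 65}, {"xyz": [0, 0, 15], "roll": 0, "grip": 60}, {"xyz": [0, 0, 10], "roll": 0, "grip": 60}, {"xyz": [0, 0, 7], "roll": 0, "grip": 60}, {"xyz": [0, 0, 0], "roll": 0, "grip": 60}]}}

```text
time_s: 51.73
position: [0.4555, 0.2205, 0.0088]
tcp_rot: [[-0.009, 1.0, -0.001], [1.0, 0.009, -0.0], [-0.0, -0.001, -1.0]]
force: [-0.7, 0.4, -0.2]
opening: 0.605
grasp_force: 0.0
```

Emit:
{"api": "move_arm", "payload": {"increments": [{"xyz": [0, 0, 1], "roll": 0, "grip": 0}, {"xyz": [0, 0, 0], "roll": 0, "grip": 0}, {"xyz": [0, 0, 0], "roll": 0, "grip": 0}, {"xyz": [0, 0, 0], "roll": 0, "grip": 0}, {"xyz": [0, 0, 0], "roll": 0, "grip": 0}]}}

```text
time_s: 52.15
position: [0.4561, 0.2206, 0.009]
tcp_rot: [[-0.009, 1.0, 0.001], [1.0, 0.009, 0.0], [0.0, 0.001, -1.0]]
force: [-1.0, 0.1, 1.7]
opening: 0.406
grasp_force: 30.0
```

Emit:
{"api": "move_arm", "payload": {"increments": [{"xyz": [0, 0, -20], "roll": 0, "grip": 0}, {"xyz": [0, 0, -38], "roll": 0, "grip": 0}, {"xyz": [0, 0, -38], "roll": 0, "grip": 0}, {"xyz": [0, 0, -38], "roll": 0, "grip": 0}, {"xyz": [0, 0, -30], "roll": 0, "grip": 0}]}}

```text
time_s: 52.57
position: [0.456, 0.2206, 0.1753]
tcp_rot: [[-0.009, 1.0, 0.002], [1.0, 0.009, 0.001], [0.001, 0.002, -1.0]]
force: [1.3, -1.5, -0.4]
opening: 0.407
grasp_force: 30.0
```

Emit:
{"api": "move_arm", "payload": {"increments": [{"xyz": [4, 35, 0], "roll": 0, "grip": 0}, {"xyz": [4, 35, 0], "roll": 0, "grip": 0}, {"xyz": [4, 35, 0], "roll": 0, "grip": 0}, {"xyz": [4, 35, 0], "roll": 0, "grip": 0}, {"xyz": [3, 35, 0], "roll": 0, "grip": 0}]}}

```text
time_s: 52.98
position: [0.6316, 0.2413, 0.1729]
tcp_rot: [[-0.009, 1.0, 0.0], [1.0, 0.009, 0.0], [0.0, 0.0, -1.0]]
force: [0.4, -0.1, -0.8]
opening: 0.408
grasp_force: 30.0
```

Emit:
{"api": "move_arm", "payload": {"increments": [{"xyz": [0, 0, 0], "roll": -0.117, "grip": 0}, {"xyz": [0, 0, 0], "roll": -0.117, "grip": 0}, {"xyz": [0, 0, 0], "roll": -0.117, "grip": 0}, {"xyz": [0, 0, 0], "roll": -0.117, "grip": 0}, {"xyz": [0, 0, 0], "roll": -0.117, "grip": 0}]}}

```text
time_s: 53.4
position: [0.6301, 0.241, 0.1722]
tcp_rot: [[-0.564, 0.825, -0.001], [0.825, 0.564, -0.0], [0.0, -0.001, -1.0]]
force: [-0.3, 0.7, 0.7]
opening: 0.411
grasp_force: 30.0
```

Emit:
{"api": "move_arm", "payload": {"increments": [{"xyz": [0, 0, 0], "roll": -0.117, "grip": 0}, {"xyz": [0, 0, 0], "roll": -0.117, "grip": 0}, {"xyz": [0, 0, 0], "roll": -0.117, "grip": 0}, {"xyz": [0, 0, 0], "roll": -0.117, "grip": 0}, {"xyz": [0, 0, 0], "roll": -0.117, "grip": 0}]}}

```text
time_s: 53.82
position: [0.63, 0.241, 0.1724]
tcp_rot: [[-0.926, 0.376, -0.001], [0.376, 0.926, -0.0], [0.001, -0.0, -1.0]]
force: [-0.2, -0.2, -0.1]
opening: 0.406
grasp_force: 30.0
```

Emit:
{"api": "move_arm", "payload": {"increments": [{"xyz": [0, 0, 0], "roll": -0.117, "grip": 0}, {"xyz": [0, 0, 0], "roll": -0.117, "grip": 0}, {"xyz": [0, 0, 0], "roll": -0.117, "grip": 0}, {"xyz": [0, 0, 0], "roll": -0.117, "grip": 0}, {"xyz": [0, 0, 0], "roll": -0.117, "grip": 0}]}}

```text
time_s: 54.23
position: [0.63, 0.241, 0.1723]
tcp_rot: [[-0.98, -0.198, -0.001], [-0.198, 0.98, -0.0], [0.001, -0.0, -1.0]]
force: [-1.4, -1.1, -1.1]
opening: 0.41
grasp_force: 30.0
```

Emit:
{"api": "move_arm", "payload": {"increments": [{"xyz": [0, 0, 0], "roll": -0.117, "grip": 0}, {"xyz": [0, 0, 0], "roll": -0.117, "grip": 0}, {"xyz": [0, 0, 0], "roll": -0.117, "grip": 0}, {"xyz": [0, 0, 0], "roll": -0.117, "grip": 0}, {"xyz": [0, 0, 0], "roll": -0.117, "grip": 0}]}}

```text
time_s: 54.65
position: [0.63, 0.241, 0.1724]
tcp_rot: [[-0.708, -0.706, -0.001], [-0.706, 0.708, -0.0], [0.001, 0.0, -1.0]]
force: [0.4, -0.4, 0.0]
opening: 0.411
grasp_force: 30.0
```

Emit:
{"api": "move_arm", "payload": {"increments": [{"xyz": [0, 0, 0], "roll": -0.117, "grip": 0}, {"xyz": [0, 0, 0], "roll": -0.117, "grip": 0}, {"xyz": [0, 0, 0], "roll": -0.117, "grip": 0}, {"xyz": [0, 0, 0], "roll": -0.117, "grip": 0}, {"xyz": [0, 0, 0], "roll": 0, "grip": 0}]}}

```text
time_s: 55.07
position: [0.6301, 0.241, 0.1724]
tcp_rot: [[-0.317, -0.948, -0.001], [-0.948, 0.317, -0.0], [0.0, 0.0, -1.0]]
force: [-0.3, 0.6, 0.1]
opening: 0.408
grasp_force: 30.0
```

Emit:
{"api": "move_arm", "payload": {"increments": [{"xyz": [-33, -7.3, 0], "roll": 0, "grip": 0}, {"xyz": [-33, -7.3, 0], "roll": 0, "grip": 0}, {"xyz": [-33, -7.3, 0], "roll": 0, "grip": 0}, {"xyz": [-33, -7.3, 0], "roll": 0, "grip": 0}, {"xyz": [0, 0, 15], "roll": 0, "grip": 0}]}}

```text
time_s: 55.48
position: [0.7049, 0.3637, 0.1612]
tcp_rot: [[-0.319, -0.948, 0.012], [-0.948, 0.319, 0.007], [-0.01, -0.009, -1.0]]
force: [1.2, 0.1, 0.3]
opening: 0.409
grasp_force: 30.0
```

Emit:
{"api": "move_arm", "payload": {"increments": [{"xyz": [0, 0, 30], "roll": 0, "grip": 0}, {"xyz": [0, 0, 30], "roll": 0, "grip": 0}, {"xyz": [0, 0, 30], "roll": 0, "grip": 0}, {"xyz": [0, 0, 20], "roll": 0, "grip": 0}, {"xyz": [0, 0, 0], "roll": 0, "grip": 0}]}}

```text
time_s: 55.9
position: [0.6955, 0.3553, 0.0405]
tcp_rot: [[-0.322, -0.947, -0.012], [-0.947, 0.322, -0.004], [0.008, 0.01, -1.0]]
force: [-1.3, -0.3, -0.9]
opening: 0.411
grasp_force: 30.0
```

Emit:
{"api": "move_arm", "payload": {"increments": [{"xyz": [0, 0, 15], "roll": 0, "grip": 0}, {"xyz": [0, 0, 0], "roll": 0, "grip": 0}, {"xyz": [0, 0, 0], "roll": 0, "grip": 0}]}}

```text
time_s: 56.15
position: [0.7006, 0.357, 0.0331]
tcp_rot: [[-0.32, -0.948, 0.001], [-0.948, 0.32, 0.0], [-0.0, -0.001, -1.0]]
force: [-0.3, -0.6, -0.1]
opening: 0.405
grasp_force: 30.0
```

Emit:
{"api": "move_arm", "payload": {"increments": [{"xyz": [0, 0, 15], "roll": 0, "grip": 0}, {"xyz": [0, 0, 10], "roll": 0, "grip": 0}, {"xyz": [0, 0, 0], "roll": 0, "grip": 0}, {"xyz": [9, 0, 0], "roll": 0, "grip": 0}, {"xyz": [0, 0, 0], "roll": 0, "grip": 0}]}}

```text
time_s: 56.57
position: [0.6964, 0.3466, 0.007]
tcp_rot: [[-0.319, -0.948, -0.002], [-0.948, 0.319, -0.002], [0.002, 0.002, -1.0]]
force: [-0.3, -0.4, 0.4]
opening: 0.412
grasp_force: 30.0
```

Emit:
{"api": "move_arm", "payload": {"increments": [{"xyz": [9, 0, 0], "roll": 0, "grip": 0}, {"xyz": [9, 0, 0], "roll": 0, "grip": 0}, {"xyz": [8, 0, 0], "roll": 0, "grip": 0}, {"xyz": [0, 0, 0], "roll": 0, "grip": 0}]}}

```text
time_s: 56.9
position: [0.6883, 0.3212, 0.0075]
tcp_rot: [[-0.321, -0.947, -0.002], [-0.947, 0.321, -0.001], [0.002, 0.001, -1.0]]
force: [-0.3, -0.4, 0.2]
opening: 0.402
grasp_force: 30.0
```

Emit:
{"api": "move_arm", "payload": {"increments": [{"xyz": [-0.5, 0, -5], "roll": 0, "grip": 0}, {"xyz": [-1, 0, -8], "roll": 0, "grip": 0}, {"xyz": [-1, 0, -8], "roll": 0, "grip": 0}, {"xyz": [1, 0, -10], "roll": 0, "grip": 0}, {"xyz": [1.5, 0, -10], "roll": 0, "grip": 0}]}}

```text
time_s: 57.32
position: [0.689, 0.3244, 0.0492]
tcp_rot: [[-0.318, -0.948, -0.0], [-0.948, 0.318, 0.001], [-0.0, 0.0, -1.0]]
force: [0.2, 0.8, -4.5]
opening: 0.408
grasp_force: 30.0
```

Emit:
{"api": "move_arm", "payload": {"increments": [{"xyz": [3.5, 0, -9], "roll": 0, "grip": 0}, {"xyz": [4, 0, -9], "roll": 0, "grip": 0}, {"xyz": [6, 0, -8], "roll": 0, "grip": 0}, {"xyz": [6, 0, -8], "roll": 0, "grip": 0}, {"xyz": [0, 0, 0], "roll": 0, "grip": 0}]}}

```text
time_s: 57.73
position: [0.6835, 0.3048, 0.0854]
tcp_rot: [[-0.32, -0.947, 0.002], [-0.947, 0.32, 0.002], [-0.002, -0.002, -1.0]]
force: [-0.3, 3.1, -0.7]
opening: 0.412
grasp_force: 30.0
```

Emit:
{"api": "move_arm", "payload": {"increments": [{"xyz": [5, 0, -4.5], "roll": 0, "grip": 0}, {"xyz": [5.5, 0, -4], "roll": 0, "grip": 0}, {"xyz": [6, 0, -3.5], "roll": 0, "grip": 0}, {"xyz": [6, 0, -3], "roll": 0, "grip": 0}, {"xyz": [6, 0, -2.5], "roll": 0, "grip": 0}]}}

```text
time_s: 58.15
position: [0.6738, 0.2776, 0.1003]
tcp_rot: [[-0.319, -0.948, 0.0], [-0.948, 0.319, 0.0], [-0.0, -0.0, -1.0]]
force: [0.2, 2.7, -2.3]
opening: 0.406
grasp_force: 30.0
```

Emit:
{"api": "move_arm", "payload": {"increments": [{"xyz": [4, 0, -2], "roll": 0, "grip": 0}, {"xyz": [4, 0, -2], "roll": 0, "grip": 0}, {"xyz": [0, 0, 0], "roll": 0, "grip": 0}, {"xyz": [0, 0, 0], "roll": 0, "grip": 0}]}}

```text
time_s: 58.48
position: [0.6708, 0.2704, 0.1042]
tcp_rot: [[-0.319, -0.948, -0.001], [-0.948, 0.319, -0.0], [0.0, 0.001, -1.0]]
force: [-0.5, 1.4, -0.0]
opening: 0.405
grasp_force: 30.0
```

Run:
```python
from h import *
foot2()
```

```text
comp [ 284  274   69   24 1525] min [-0.0261 -0.0187 -0.0195] max [-0.0102  0.0173 -0.0142]
inl 1521 axis [0.087 0.045 0.995] x [-0.0253 -0.011 ] y [-0.0181  0.0164] z0 -0.0185 TCP [0.6709 0.2706 0.1042]
```

Emit:
{"api": "move_arm", "payload": {"increments": [{"xyz": [-4, 0, -10], "roll": 0, "grip": 0}, {"xyz": [0, 0, -33], "roll": 0, "grip": 0}, {"xyz": [0, 0, -33], "roll": 0, "grip": 0}, {"xyz": [0, 0, -30], "roll": 0.117, "grip": 0}, {"xyz": [0, 0, 0], "roll": 0.117, "grip": 0}]}}

```text
time_s: 58.95
position: [0.6772, 0.2751, 0.2194]
tcp_rot: [[-0.534, -0.845, 0.015], [-0.845, 0.534, 0.001], [-0.009, -0.012, -1.0]]
force: [0.3, 1.0, 0.9]
opening: 0.406
grasp_force: 30.0
```

Emit:
{"api": "move_arm", "payload": {"increments": [{"xyz": [0, 0, 0], "roll": 0.117, "grip": 0}, {"xyz": [0, 0, 0], "roll": 0.117, "grip": 0}, {"xyz": [0, 0, 0], "roll": 0.117, "grip": 0}, {"xyz": [0, 0, 0], "roll": 0.117, "grip": 0}, {"xyz": [0, 0, 0], "roll": 0, "grip": 0}]}}

```text
time_s: 59.37
position: [0.6728, 0.274, 0.2108]
tcp_rot: [[-0.856, -0.516, 0.001], [-0.516, 0.856, -0.002], [0.0, -0.002, -1.0]]
force: [-0.6, 0.1, -0.4]
opening: 0.407
grasp_force: 30.0
```

Emit:
{"api": "move_arm", "payload": {"increments": [{"xyz": [24.5, -24.8, 0], "roll": 0, "grip": 0}, {"xyz": [24.5, -24.8, 0], "roll": 0, "grip": 0}, {"xyz": [24.5, -24.8, 0], "roll": 0, "grip": 0}, {"xyz": [24.5, -24.8, 0], "roll": 0, "grip": 0}, {"xyz": [0, 0, 0], "roll": 0, "grip": 0}]}}

```text
time_s: 59.78
position: [0.6388, 0.1324, 0.2104]
tcp_rot: [[-0.856, -0.517, -0.002], [-0.517, 0.856, -0.005], [0.005, -0.003, -1.0]]
force: [-0.6, -0.2, -0.8]
opening: 0.407
grasp_force: 30.0
```

Emit:
{"api": "move_arm", "payload": {"increments": [{"xyz": [0, 0, 0], "roll": 0, "grip": 0}, {"xyz": [0, 0, 0], "roll": 0, "grip": 0}, {"xyz": [0, 0, 0], "roll": 0, "grip": 0}]}}

```text
time_s: 60.03
position: [0.6405, 0.1397, 0.2103]
tcp_rot: [[-0.854, -0.52, 0.001], [-0.52, 0.854, 0.0], [-0.001, -0.0, -1.0]]
force: [0.3, 0.0, -0.6]
opening: 0.407
grasp_force: 30.0
```

Emit:
{"api": "move_arm", "payload": {"increments": [{"xyz": [1, 0, 20], "roll": 0, "grip": 0}, {"xyz": [0, 0, 20], "roll": 0, "grip": 0}, {"xyz": [0, 0, 15], "roll": 0, "grip": 0}, {"xyz": [0, 0, 0], "roll": 0, "grip": 0}, {"xyz": [0, 0, 5], "roll": 0, "grip": 0}]}}

```text
time_s: 60.45
position: [0.6396, 0.1396, 0.15]
tcp_rot: [[-0.854, -0.52, 0.0], [-0.52, 0.854, -0.0], [-0.0, -0.0, -1.0]]
force: [-0.2, 0.4, -0.0]
opening: 0.401
grasp_force: 30.0
```

Emit:
{"api": "move_arm", "payload": {"increments": [{"xyz": [0, 0, 5], "roll": 0, "grip": 0}, {"xyz": [0, 0, 5], "roll": 0, "grip": 0}, {"xyz": [0, 0, 0], "roll": 0, "grip": 0}]}}

```text
time_s: 60.7
position: [0.639, 0.1386, 0.1396]
tcp_rot: [[-0.855, -0.518, -0.001], [-0.518, 0.855, -0.0], [0.001, 0.0, -1.0]]
force: [0.6, -0.8, -0.1]
opening: 0.406
grasp_force: 30.0
```

Emit:
{"api": "move_arm", "payload": {"increments": [{"xyz": [0, 0, 7], "roll": 0, "grip": 0}, {"xyz": [0, 0, 7], "roll": 0, "grip": 0}, {"xyz": [0, 0, 7], "roll": 0, "grip": 0}, {"xyz": [0, 0, 0], "roll": 0, "grip": 0}]}}

```text
time_s: 61.03
position: [0.6379, 0.1381, 0.1171]
tcp_rot: [[-0.856, -0.518, -0.003], [-0.518, 0.856, -0.0], [0.003, 0.002, -1.0]]
force: [0.0, -0.2, -0.6]
opening: 0.407
grasp_force: 30.0
```

Emit:
{"api": "move_arm", "payload": {"increments": [{"xyz": [0, 0, 7], "roll": 0, "grip": 0}, {"xyz": [0, 0, 7], "roll": 0, "grip": 0}, {"xyz": [0, 0, 6], "roll": 0, "grip": 0}, {"xyz": [0, 0, 3], "roll": 0, "grip": 0}, {"xyz": [0, 0, 0], "roll": 0, "grip": 0}]}}

```text
time_s: 61.45
position: [0.6389, 0.1384, 0.0968]
tcp_rot: [[-0.855, -0.518, -0.001], [-0.518, 0.855, 0.0], [0.001, 0.0, -1.0]]
force: [-2.8, -0.7, 7.3]
opening: 0.402
grasp_force: 30.0
```

Emit:
{"api": "move_arm", "payload": {"increments": [{"xyz": [0, 0, 0], "roll": 0, "grip": 60}, {"xyz": [0, 0, 0], "roll": 0, "grip": 60}, {"xyz": [0, 0, 0], "roll": 0, "grip": 60}, {"xyz": [0, 0, 0], "roll": 0, "grip": 60}, {"xyz": [0, 0, -5], "roll": 0, "grip": 60}]}}

```text
time_s: 61.87
position: [0.6383, 0.1382, 0.0998]
tcp_rot: [[-0.856, -0.518, -0.003], [-0.518, 0.856, -0.0], [0.002, 0.001, -1.0]]
force: [-0.0, -0.2, -0.1]
opening: 0.59
grasp_force: 0.0
```

Emit:
{"api": "move_arm", "payload": {"increments": [{"xyz": [0, 0, -20], "roll": 0, "grip": 60}, {"xyz": [0, 0, -40], "roll": 0, "grip": 60}, {"xyz": [0, 0, -40], "roll": 0, "grip": 100}, {"xyz": [0, 0, -40], "roll": 0, "grip": 100}, {"xyz": [0, 0, -40], "roll": 0, "grip": 100}]}}

```text
time_s: 62.28
position: [0.6389, 0.1383, 0.283]
tcp_rot: [[-0.856, -0.518, -0.0], [-0.518, 0.856, -0.0], [0.0, 0.0, -1.0]]
force: [1.3, -0.2, -0.0]
opening: 0.75
grasp_force: 0.0
```

Emit:
{"api": "move_arm", "payload": {"increments": [{"xyz": [20, -30, -20], "roll": 0, "grip": 100}, {"xyz": [20, -30, 0], "roll": 0, "grip": 100}, {"xyz": [-20, -20, 0], "roll": 0, "grip": 100}, {"xyz": [-20, -15, 0], "roll": 0, "grip": 100}, {"xyz": [0, 0, 0], "roll": 0, "grip": 100}]}}

```text
time_s: 62.7
position: [0.6922, 0.0549, 0.301]
tcp_rot: [[-0.857, -0.516, 0.005], [-0.516, 0.857, -0.001], [-0.004, -0.003, -1.0]]
force: [1.1, 0.5, -0.0]
opening: 0.995
grasp_force: 0.0
```

```bash
cat >> h.py <<'E'
def tops():
    im,d,c=shot("wrist");P,uv=pts(c,d)
    for n,(x,y) in PEG.items():
        q=P[(abs(P[:,0]-x)<.04)&(abs(P[:,1]-y)<.04)&(P[:,2]>.098)&(P[:,2]<.14)]
        if len(q)<200: print(n,"hidden",len(q));continue
        A=np.c_[q[:,:2]-[x,y],np.ones(len(q))];w=np.ones(len(q),bool)
        for _ in range(6):
            f=np.linalg.lstsq(A[w],q[w,2],rcond=None)[0];w=abs(A@f-q[:,2])<.003
        r=cv2.minAreaRect((q[w][:,:2]*1000).astype(np.float32))
        print(n,w.sum(),"tilt",np.degrees(np.arctan(np.hypot(*f[:2]))).round(1),"h",f[2].round(4),"c",np.round(r[0],1),np.round(r[1],1),"peg",x,y)
E
python3 - <<'E'
from h import *
pegs();tops()
E
```

```text
p1 115 [ 0.6631 -0.1553  0.1106] [ 0.642 -0.175  0.072] [ 0.686 -0.134  0.118]
p2 116 [ 0.6687 -0.0531  0.1101] [ 0.647 -0.073  0.061] [ 0.692 -0.033  0.118]
p3 115 [0.6264 0.046  0.1099] [0.605 0.024 0.061] [0.65  0.065 0.117]
p4 10 [0.6513 0.1366 0.1111] [0.648 0.129 0.108] [0.655 0.143 0.114]
TCP [0.6899 0.0559 0.3006] phi 121.1 j [  -4.6   31.9   66.1   -0.    82.  -125.7]
p1 1249 tilt 0.6 h 0.1133 c [ 666.6 -154.9] [36.3 36.1] peg 0.672 -0.151
p2 1087 tilt 0.3 h 0.1134 c [672.4 -52.8] [36.1 36.1] peg 0.6748 -0.052
p3 1037 tilt 0.2 h 0.1134 c [629.9  46.9] [35.9 35.9] peg 0.632 0.045
p4 936 tilt 0.9 h 0.1136 c [636.  140.6] [35.2 36.4] peg 0.635 0.144
```

```bash
python3 -c "
from rig import bot
print(bot.hand_in())"
```

```text
the job is handed in; nothing more can be done
None
```

The rack is pulled out and locked, all four cylinders stand mouth-down on their own pegs (under 1° tilt, 7 mm or less off centre), and the job is handed in. I don't have the judge's verdict, because `hand_in` returned none.

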